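# Load and lock the fixings crate at the saw bench

### The arm

A 6-joint arm with a two-finger parallel gripper is mounted at the origin on the work surface. World frame = base frame: x ahead of the robot, y to its left, z up, the work surface at z = 0. Lengths are in m, angles in rad, forces in N, time in s.
With the tool pointing down it reaches from about 0.325 to 0.9 m from the base axis. Payload 6.1 kg.
Tool frame: the origin (TCP) lies at the very end of the fingers, on their centre line; the grasp point (between the pads) lies 19 mm behind it (ctrl.pinch_z is the distance from the TCP to the grasp point, in m); z points along the fingers, y is the line along which they close (so a half turn about z gives the same grasp; the last joint's range is limited). The gripper opens to 85 mm and grips with 20 to 120 N. Pads are 22 mm wide; open, the fingers measure 114 mm over their backs; the gripper's body (76 mm by 85 mm) begins 54 mm behind the grasp point. The pads swing forward as they close: fully open they stand 13 mm farther back than shut.
Start: joints at [1.156, 0.22, 1.526, -0, 1.395, -0.126], TCP at [0.178, 0.599, 0.206] pointing down, gripper open.
Joint ranges: [-2.98, 2.98], [-0.91, 2.08], [0.09, 2.57], [-1.24, 4.39], [0.2, 2.65], [-2.68, 2.68]. Speed limits (rad/s): [2.57, 2.57, 3.01, 3.14, 3.14, 3.14].

### API

Orientations are given as [roll, pitch, yaw] about the fixed x, y, z axes, in that order (R = Rz(yaw) Ry(pitch) Rx(roll)).
In Python, from rig import ctrl gives the robot as it stands. The module is installed in compiled form; this text tells all that it offers.
- The arm moves only by the shell command python3 -m crank 'ROWS' [OPENING] [FORCE]. ROWS is JSON, a list of rows, each a list of 2 entries, a list of its own where there are three numbers: the shift along the tool's x, y, z in cm, then the turn, a rotation vector about the tool's x, y, z in degrees. In form: [[[x, y, z], [rx, ry, rz]], ...]. A call has exactly 10 rows; each row is the pose to reach, as a shift and turn from the pose commanded when the call began, along the tool's axes at that moment; what a row does not reach only later rows make up. A row lasts 1/12 s, in which the tool goes at most 41.7 mm and 7.16 degrees, less where a joint would pass 70% of its speed; a pose out of reach is approached as far as the arm can. A call with a gripper value outside its range is refused whole. OPENING is the opening, from -1 (shut) to 1 (fully open), set as the call begins (- or left out, the last holds). The fingers move at their own pace and stop on an object; FORCE is the grip in N (left out, the last holds). Time passes only in rows, so rows that repeat a pose let the fingers close, or fill a call up. It gives the time, the measured TCP pose, the force, the opening and the grip force at its end, in the units of the state.
- ctrl.sense(): the state, without advancing time (a new reading comes with each control period).
- ctrl.read_camera(name): name is "scene" or "top"; returns a dict with "image" (400x640x3 uint8, red, green, blue), "depth" (400x640 float32, m along the optical axis (not along the pixel's ray), 0 where there is no reading), "camera_matrix" (3x3 intrinsics, pixels), "R" (3x3) and "t" (3): a world point X has camera coordinates R X + t. Camera axes: x right, y down, z forward; pixel columns grow to the right and rows downward; lengths in m; the calibration is good to about 2 mm. A picture is of the moment at which its call begins.
- ctrl.finish_job(): hands the job in; it is judged then, once.
The state is a dict: "time": time; "joints": joint angles; "qvel": joint speeds; "effort": joint torques, N m; "eef_pos": TCP position; "ee_rot": TCP orientation; "wrist_force": force on the tool from outside, world axes, zero at the start; "wrist_torque": the same for the moment, N m; "opening": opening from 0.0 (shut) to 1.0 (fully open); "grasp_force": force on a finger pad.
Only numpy, scipy, OpenCV 4.12 (cv2) and the standard library are available. Lean on these libraries where they do the work, as an engineer would, in place of code of your own. Each camera call takes 0.05 s, during which the arm holds its last target. There are 200 camera calls.

### The job

Swing the crate's bar aside, stand every tin upright in the crate, one to a cell, then swing the bar fully home over them. Lock it by putting the T-key through the bar's eye into the square lock: rest it lightly on the lock and turn it, never forcing it, until it drops in, push it fully home and let go. Leave the other things on the bench where they are.

Things in the scene. Friction and masses are not known exactly. Their poses are not given: they have to be found in the camera images.
- crate: Green sheet-steel crate screwed to the bench, 160 x 160 mm, walls 30 mm high and 5 mm thick, floor 5 mm thick, divided into 2 x 2 open cells (72 mm square inside). Origin: centre of its underside, on the bench. Its own y axis runs from the lock post (at y = -115 mm) to the hinge post of the bar (at y = +115 mm); z up.
- cell0 (a point): Centre of the floor of one crate cell, at x = +39, y = +39 mm in the crate's frame, 5 mm above the bench.
- cell1 (a point): Centre of the floor of one crate cell, at x = +39, y = -39 mm in the crate's frame, 5 mm above the bench.
- cell2 (a point): Centre of the floor of one crate cell, at x = -39, y = +39 mm in the crate's frame, 5 mm above the bench.
- cell3 (a point): Centre of the floor of one crate cell, at x = -39, y = -39 mm in the crate's frame, 5 mm above the bench.
- bar (a joint): Crate's retaining bar, flat aluminium, 56 mm wide, underside 78 and top 84 mm above the bench, on a vertical hinge, 0 to 2.1 rad. 0: fully home on its stop, across the crate, the 40 mm square eye at its free end (230 mm from the hinge) over the lock; grows counter-clockwise from above, swinging over the crate's +x side; above 1.6 all cells are clear. Stays where left (about 1 N at the peg moves it).
- bar_hinge (a point): Hinge axis of the bar (vertical), on the crate, 78 mm above the bench; axes as the crate's. With the bar at 0 the bar runs from here along the crate's -y.
- bar_peg (a point): Black upright round grip peg fixed on the bar, 16 mm thick, standing 45 mm above the bar's top, 140 mm from the hinge axis; this point is on its axis 110 mm above the bench, 19 mm below its top. The bar's free end lies along this point's -y axis.
- lock_mouth (a point): Centre of the lock's mouth, 74 mm above the bench: a 40 mm square steel block on a grey post, with a square hole 19 mm wide, 36 mm deep, straight down. How far block and hole are turned about the vertical varies and is not reported (this point's axes are the crate's): look from above or feel with the key. Too stiff to be turned by the key. With the bar home its eye lies over the mouth.
- tin0_mid (a point): Plain round lidded metal tin with a paper band, 50 mm diameter, 64 mm high, 0.15 to 0.31 kg, standing; this point is its centre, 32 mm above its underside, z up. May be absent.
- tin1_mid (a point): Plain round lidded metal tin with a paper band, 50 mm diameter, 64 mm high, 0.15 to 0.31 kg, standing; this point is its centre, 32 mm above its underside, z up. May be absent.
- tin2_mid (a point): Plain round lidded metal tin with a paper band, 50 mm diameter, 64 mm high, 0.15 to 0.31 kg, standing; this point is its centre, 32 mm above its underside, z up. May be absent.
- tin3_mid (a point): Plain round lidded metal tin with a paper band, 50 mm diameter, 64 mm high, 0.15 to 0.31 kg, standing; this point is its centre, 32 mm above its underside, z up. May be absent.
- key_grip (a point): T-key standing in its parking block: black handle 64 mm long (this point's x), 14 mm wide (y), 22 mm high; this point is the handle's centre. Below: a collar, 36 mm diameter, underside 32 mm below this point; a 16 mm square shank (sides parallel to x and y), 45 mm long; a round nose, 12 mm diameter, 7 mm long. 0.18 kg.
- key_tip (a point): The key's lowest point, the end of its nose, 84 mm below the handle's centre. On the lock out of line the nose enters but the shank stops on the mouth, this point 67 mm above the bench; turned into line the key drops to the hole's floor, 38 mm above the bench.
- park: Wooden parking block of the key, fixed, 56 x 56 x 64 mm with a 27 mm round hole; the key's collar rests on its top. Origin: centre of its underside.
- tape: Bystander: roll of tape lying flat, 60 mm diameter, 38 mm high. Origin: centre of its underside.
- oil: Bystander: grey oil bottle, 60 mm diameter, 170 mm high. Origin: centre of its underside.
- carton: Bystander: cardboard box 90 x 60 x 50 mm. Origin: centre of its underside.
- hammer: Bystander: hammer lying on the bench.
- wrench: Bystander: wrench lying on the bench.
- mug: Bystander: white mug, 80 mm diameter, 90 mm high. Origin: centre of its underside.
- stick: Bystander: wooden push stick lying flat, 240 mm long, 18 mm thick. Origin: centre of its underside.
- key: The T-key as a whole; origin: centre of the underside of its collar, 32 mm below the handle's centre.

How it is judged:
By the outcome, as a careful person would: the job done as asked, in the order asked, and still so for the second after the job is handed in, with the robot touching nothing.
Of tin0, tin1, tin2, tin3 only 3 to 4 are there at a start; the rules pass over those that are not, and their reading is None.
At some moment in a run one of tin0, tin1, tin2, tin3 may be knocked a few centimetres aside while the robot is not near it.
It also fails if it takes over 210 s, if anything falls off the work surface, if the arm or the gripper's body presses on something with over 40 N, if the wrist force passes 120 N, or if a joint passes its speed limit or range.

## Working session

There is one attempt and no reset: what is moved stays moved. The work goes in short steps, Python scripts to look and compute and a shell command to move; the robot and the scene stay as the last step left them, time stands still between calls to the robot, and variables do not carry over. Pictures are saved under pics/ and viewed, at most 14 in all, crops included, and the job is handed in when it is done.

```bash
mkdir -p pics; ls; python3 - <<'E'
from rig import ctrl
import cv2,numpy as np
for n in("top","scene"):
    d=ctrl.read_camera(n)
    cv2.imwrite(f"pics/{n}0.png",cv2.cvtColor(d["image"],cv2.COLOR_RGB2BGR))
    print(n,d["camera_matrix"].tolist(),d["R"].round(4).tolist(),d["t"].round(4).tolist())
    np.savez(f"{n}0.npz",**d)
s=ctrl.sense();print(s,ctrl.pinch_z)
E
```

```text
pics
top [[385.11345190332753, 0.0, 313.08736469977873], [0.0, 385.11345190332753, 202.04398484080428], [0.0, 0.0, 1.0]] [[-0.0024, -0.9999, -0.0106], [-0.99, 0.0039, -0.1413], [0.1414, 0.0101, -0.9899]] [0.0287, 0.5705, 1.0248]
scene [[406.5100120855107, 0.0, 314.58592605931057], [0.0, 406.5100120855107, 199.0781563892445], [0.0, 0.0, 1.0]] [[-0.71, 0.7038, -0.0258], [0.3805, 0.3526, -0.8549], [-0.5926, -0.6168, -0.5181]] [0.3974, -0.1225, 1.5949]
{'time': 0.1, 'joints': array([ 1.15587556e+00,  2.21174802e-01,  1.52750646e+00, -6.64423979e-06,
        1.39468362e+00, -1.26083959e-01]), 'qvel': array([ 0.00057958, -0.00043705, -0.00120597, -0.00083084,  0.00021961,
       -0.00092571]), 'effort': array([ 5.35694089e-04, -4.98239207e+01, -3.90548480e+01, -2.56781350e-04,
        5.70013071e-03,  2.06124014e-05]), 'eef_pos': array([0.17778003, 0.59856688, 0.20488644]), 'ee_rot': array([-3.13983366e+00, -2.16371154e-04,  2.85275683e+00]), 'wrist_force': array([-0.34239341,  1.23064975, -0.37061454]), 'wrist_torque': array([ 0.01736816, -0.04180068, -0.03873459]), 'grasp_force': 0.0, 'opening': 0.9970119986069181} 0.0187
```

View pics/top0.png

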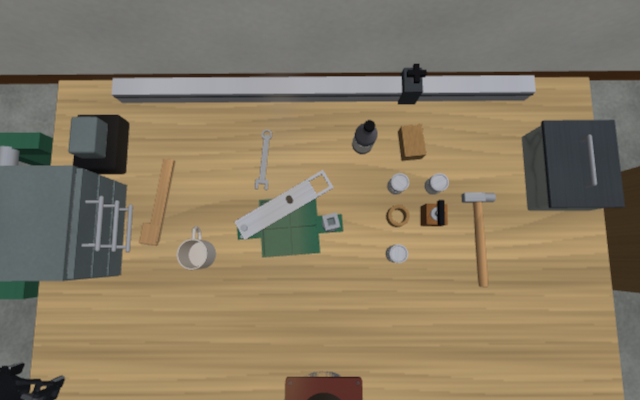

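View pics/scene0.png

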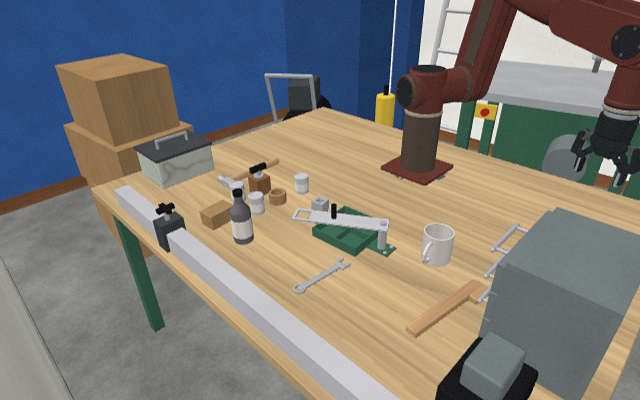

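Top view: tins at about (400,183), (438,184) and (397,254). The key is at (435,214), the crate centre at (290,226), the lock at (332,222) and the bar hinge at (245,228). The bar is partly open, with its peg at (290,200). The scene view agrees.

```bash
cat > h.py <<'E'
from rig import ctrl
import cv2,numpy as np
def cam(n): return ctrl.read_camera(n)
def ray(d,uv,z):
    uv=np.atleast_2d(np.array(uv,float)); K,R,t=d["camera_matrix"],d["R"],d["t"]
    c=-R.T@t; r=(R.T@np.linalg.inv(K)@np.c_[uv,np.ones(len(uv))].T).T
    return c+r*((z-c[2])/r[:,2])[:,None]
def cloud(d):
    v,u=np.mgrid[:400,:640]; Z=d["depth"]; K=d["camera_matrix"]
    P=np.stack([(u-K[0,2])*Z/K[0,0],(v-K[1,2])*Z/K[1,1],Z],-1)
    return (P-d["t"])@d["R"]
def proj(d,X):
    p=(d["R"]@np.atleast_2d(X).T).T+d["t"]; p=p@d["camera_matrix"].T; return p[:,:2]/p[:,2:]
def save(d,name,box=None,s=1):
    im=cv2.cvtColor(d["image"],cv2.COLOR_RGB2BGR)
    if box: im=im[box[1]:box[3],box[0]:box[2]]
    cv2.imwrite(f"pics/{name}.png",cv2.resize(im,None,fx=s,fy=s,interpolation=cv2.INTER_CUBIC))
def blobs(d,zlo,zhi,box=(220,110,500,300),amin=25):
    P=cloud(d); m=((P[...,2]>zlo)&(P[...,2]<zhi)).astype(np.uint8)
    k=np.zeros_like(m);k[box[1]:box[3],box[0]:box[2]]=1
    n,l,st,ce=cv2.connectedComponentsWithStats(m*k,connectivity=4)
    return [(ce[i].round(1),st[i,4],P[l==i].mean(0).round(4),cv2.minAreaRect(np.argwhere(l==i)[:,::-1].astype(np.float32))) for i in range(1,n) if st[i,4]>=amin]
E
python3 - <<'E'
from h import *
d=dict(np.load("top0.npz"))
for a,b in((.055,.072),(.073,.092),(.1,.135),(.02,.035)):
    print(a,b)
    for x in blobs(d,a,b):print(x[0],x[1],x[2],np.round(x[3][1],1),round(x[3][2],1))
save(d,"c0",(225,150,475,280),3.2)
E
```

```text
0.055 0.072
[399.8 182.4] 266 [ 0.6206 -0.2096  0.0628] [17. 18.] 90.0
[439.1 182.4] 276 [ 0.62   -0.3161  0.0628] [17. 18.] 90.0
[431.1 214.2] 229 [ 0.5329 -0.2897  0.065 ] [20. 11.] 90.0
[446. 214.] 63 [ 0.5334 -0.3299  0.0643] [20.  2.] 90.0
[398.4 253.7] 288 [ 0.4281 -0.1991  0.0631] [18.4 18.4] 45.0
0.073 0.092
[361.3 143.9] 47 [ 0.7236 -0.1048  0.0821] [20.1  6.3] 26.6
[279.8 207.2] 1908 [0.5511 0.1144 0.0843] [ 21.1 103.2] 59.6
[333.2 216.9] 47 [ 0.5256 -0.0269  0.0748] [ 8. 11.] 90.0
[329.7 224.4] 84 [ 0.5055 -0.0175  0.075 ] [14.5 15.2] 77.0
0.1 0.135
[365.7 135.7] 282 [ 0.7354 -0.1126  0.1164] [20. 21.] 90.0
[289.2 199.2] 39 [0.566  0.0868 0.1257] [6.4 5.7] 45.0
[441.5 212.1] 147 [ 0.5337 -0.3044  0.1063] [24.  5.] 90.0
0.02 0.035
[407.3 152.7] 56 [ 0.7133 -0.2413  0.0278] [29.8 14.6] 40.8
[429.9 188.8] 29 [ 0.6089 -0.3012  0.0264] [16.3  5.4] 47.7
[480.5 230.6] 869 [ 0.4922 -0.4361  0.0246] [93. 31.] 90.0
[263.6 201.4] 39 [0.5746 0.1654 0.0298] [ 5.7 13.9] 61.4
[292.4 236.3] 441 [0.4771 0.0843 0.0286] [54.1 58.3] 85.6
```

View pics/c0.png

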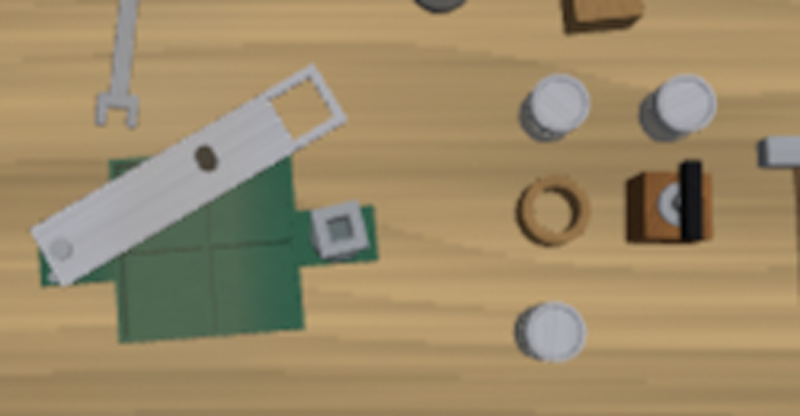

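```bash
python3 - <<'E'
from h import *
d=dict(np.load("top0.npz"))
c=lambda x,y:(225+x/3.2,150+y/3.2)
H=ray(d,c(62,249),.087)[0];P=cloud(d)
m=((P[...,2]>.066)&(P[...,2]<.082)).astype(np.uint8); k=np.zeros_like(m);k[208:236,318:346]=1
bar=cv2.minAreaRect(np.argwhere((P[...,2]>.081)&(P[...,2]<.088)&(np.mgrid[:400,:640][1]<340)&(np.mgrid[:400,:640][0]>165)&(np.mgrid[:400,:640][0]<250))[:,::-1].astype(np.float32))
print("barpx",bar, ray(d,cv2.boxPoints(bar),.084).round(3).tolist())
r=cv2.minAreaRect(np.argwhere(m*k)[:,::-1].astype(np.float32));b=ray(d,cv2.boxPoints(r),.074);print("lock",r,b.round(4).tolist(),b.mean(0))
g=cv2.cvtColor(d["image"],cv2.COLOR_RGB2GRAY)[208:236,318:346];print(g[4:25,2:26])
hs=cv2.cvtColor(d["image"],cv2.COLOR_RGB2HSV)
peg=blobs(d,.115,.135,(270,185,310,215),5);print("peg",[(x[0],x[2]) for x in peg],ray(d,peg[0][0],.129))
L=ray(d,c(340,229),.074)[0];print("H",H,"L",L,np.linalg.norm((H-L)[:2]))
ya=(H-L)[:2];print("crate centre",(H+L)/2,"yaw",np.degrees(np.arctan2(ya[1],ya[0]))-90)
# key handle
kb=[x for x in blobs(d,.098,.115,(425,190,460,240),20)];print([(x[0],x[1],x[2],x[3],ray(d,cv2.boxPoints(x[3]),.107).round(4).tolist()) for x in kb])
for cc in [(118,342),(303,328),(108,158)]: print("corner",ray(d,c(*cc),.03)[0].round(4))
E
```

```text
barpx ((220.71453857421875, 212.09109497070312), (72.40831756591797, 226.7307891845703), 87.23423767089844) [[0.623, 0.584, 0.084], [0.65, -0.025, 0.084], [0.457, -0.032, 0.084], [0.43, 0.56, 0.084]]
lock ((331.11767578125, 221.47061157226562), (15.037208557128906, 15.037208557128906), 75.96376037597656) [[0.5282, 0.0029, 0.074], [0.5378, -0.0361, 0.074], [0.4988, -0.0453, 0.074], [0.4893, -0.0066, 0.074]] [ 0.51351314 -0.0212794   0.074     ]
[[145 146 146 146 146 146 146 146 147 147 147 147 147 148 149 149 149 148
  147 147 148 147 147 148]
 [142 144 144 144 144 144 146 147 148 149 149 150 151 151 151 153 153 146
  140 138 134 141 149 149]
 [137 137 137 138 140 143 147 150 151 151 151 153 153 153 153 153 149 132
  111 107  99 116 141 149]
 [115 115 130 143 144 148 150 152 153 153 152 152 152 152 152 152 148 121
   77  77  77  95 130 149]
 [ 82  85 123 152 152 152 153 153 152 152 152 151 145 141 147 153 153 131
   83  77  78  96 130 150]
 [ 77  80 118 153 153 153 153 153 147 135 126 120 110 107 133 153 153 136
   95  77  76  95 129 149]
 [ 77  76 109 147 153 153 144 128 114  96  83 
[... 1344 characters left out ...]
97  93 102 110 117 144]
 [ 80  88  86  92 102 101  99 103 108 111 123 122 124 128 132 129 134 141
  140 136 142 148 152 161]]
peg [(array([289.1, 198.9]), array([0.5665, 0.0869, 0.1277]))] [[0.56627186 0.08687032 0.129     ]]
H [0.49634512 0.20694658 0.087     ] L [ 0.51321147 -0.02163246  0.074     ] 0.22920045703388348
crate centre [0.5047783  0.09265706 0.0805    ] yaw 4.220083875593403
[(array([441.4, 212.1]), np.int32(149), array([ 0.5337, -0.3044,  0.1062]), ((441.0, 212.0), (24.0, 6.0), 90.0), [[0.5652, -0.2968, 0.107], [0.5651, -0.3123, 0.107], [0.503, -0.3091, 0.107], [0.503, -0.2938, 0.107]])]
corner [0.4207 0.1678 0.03  ]
corner [0.4322 0.0092 0.03  ]
corner [0.5803 0.1792 0.03  ]
```

```bash
cat > t.py <<'E'
import sys,numpy as np
from rig import ctrl
from scipy.spatial.transform import Rotation as Ro
def rel(s,p,yaw):
    R=Ro.from_euler('xyz',s["ee_rot"]); T=Ro.from_euler('xyz',[np.pi,0,np.radians(yaw)])
    return (R.inv().apply(np.array(p)-s["eef_pos"])*100).round(2).tolist(),(R.inv()*T).as_rotvec(degrees=True).round(1).tolist()
if __name__=="__main__":
    s=ctrl.sense();a=list(map(float,sys.argv[1:]))
    print("t",round(s["time"],1),"pos",s["eef_pos"].round(4),"yaw",np.degrees(s["ee_rot"]).round(1),"F",s["wrist_force"].round(1),"open",round(s["opening"],3),"grip",round(s["grasp_force"],1))
    for i in range(0,len(a),4): print(rel(s,a[i:i+3],a[i+3]))
E
python3 t.py .566 .087 .2 120.3
```

```text
t 0.1 pos [0.1778 0.5986 0.2049] yaw [-179.9   -0.   163.5] F [-0.3  1.2 -0.4] open 0.997 grip 0.0
([-51.79, -37.98, 0.54], [-0.1, 0.0, 43.2])
```

```bash
python3 -m crank '[[[-5,-4,0],[0,0,7]],[[-10,-7,0],[0,0,14]],[[-15,-10,0],[0,0,21]],[[-18,-13,0],[0,0,28]],[[-21,-15,0],[0,0,35]],[[-24,-17.6,0],[0,0,43]],[[-27,-20,0],[0,0,43]],[[-30,-22,0],[0,0,43]],[[-33,-24,0],[0,0,43]],[[-35,-25.7,0],[0,0,43]]]' -0.4 20; python3 t.py .566 .087 .2 120.3
```

```text
time: 0.93
eef_pos: [0.4305, 0.2657, 0.2057]
ee_rot: [3.142, -0.0, 2.102]
wrist_force: [1.4, 0.4, -0.4]
opening: 0.3
grasp_force: 0.0
t 0.9 pos [0.4305 0.2657 0.2057] yaw [180.   -0.  120.5] F [ 1.4  0.4 -0.4] open 0.3 grip 0.0
([-22.27, 2.62, 0.57], [0.0, -0.0, 0.2])
```

```bash
python3 -m crank '[[[-4,0.5,0],[0,0,0]],[[-8,1,0],[0,0,0]],[[-12,1.5,0],[0,0,0]],[[-16,2,0],[0,0,0]],[[-20,2.4,0],[0,0,0]],[[-22.3,2.6,0.6],[0,0,0]],[[-22.3,2.6,0.6],[0,0,0]],[[-22.3,2.6,0.6],[0,0,0]],[[-22.3,2.6,0.6],[0,0,0]],[[-22.3,2.6,0.6],[0,0,0]]]'; python3 - <<'E'
from h import *
from t import rel
s=ctrl.sense();print(s["eef_pos"],np.degrees(s["ee_rot"]))
print("descend",rel(s,[.5665,.087,.095],120.3))
H=np.array([.4963,.2069])
s2=dict(s);s2["eef_pos"]=np.array([.5665,.087,.095]);s2["ee_rot"]=np.array([np.pi,0,np.radians(120.3)])
for k in range(0,91,6):
    a=np.radians(-59.7+k);print(k,rel(s2,[H[0]+.14*np.cos(a),H[1]+.14*np.sin(a),.095],120.3+k))
E
```

```text
time: 1.77
eef_pos: [0.5645, 0.0896, 0.1998]
ee_rot: [-3.141, -0.001, 2.104]
wrist_force: [0.4, -0.4, -0.3]
opening: 0.298
grasp_force: 0.0
[0.5645391  0.08955516 0.19984844] [-1.79984420e+02 -2.92526080e-02  1.20526794e+02]
descend ([-0.33, 0.04, 10.48], [-0.0, -0.0, 0.2])
0 ([-0.11, -0.01, -0.0], [0.0, 0.0, 0.0])
6 ([-0.03, 1.45, 0.0], [-0.0, 0.0, -6.0])
12 ([0.2, 2.9, 0.0], [0.0, 0.0, -12.0])
18 ([0.58, 4.31, 0.0], [0.0, 0.0, -18.0])
24 ([1.1, 5.68, 0.0], [0.0, 0.0, -24.0])
30 ([1.77, 6.99, 0.0], [-0.0, 0.0, -30.0])
36 ([2.57, 8.22, 0.0], [0.0, 0.0, -36.0])
42 ([3.49, 9.36, 0.0], [0.0, 0.0, -42.0])
48 ([4.53, 10.39, 0.0], [0.0, 0.0, -48.0])
54 ([5.66, 11.31, 0.0], [0.0, 0.0, -54.0])
60 ([6.89, 12.11, 0.0], [-0.0, 0.0, -60.0])
66 ([8.2, 12.78, 0.0], [0.0, 0.0, -66.0])
72 ([9.57, 13.3, 0.0], [0.0, 0.0, -72.0])
78 ([10.98, 13.68, 0.0], [0.0, 0.0, -78.0])
84 ([12.43, 13.91, 0.0], [0.0, 0.0, -84.0])
90 ([13.89, 13.99, 0.0], [-0.0, 0.0, -90.0])
```

```bash
python3 -m crank '[[[-0.1,0,2],[0,0,0]],[[-0.3,0,4],[0,0,0]],[[-0.3,0,5.5],[0,0,0]],[[-0.3,0,7],[0,0,0]],[[-0.3,0,8],[0,0,0]],[[-0.3,0,9],[0,0,0]],[[-0.3,0,9.8],[0,0,0]],[[-0.3,0,10.5],[0,0,0]],[[-0.3,0,10.5],[0,0,0]],[[-0.3,0,10.5],[0,0,0]]]' && python3 -m crank '[[[0,1.45,0],[0,0,-6]],[[0.2,2.9,0],[0,0,-12]],[[0.6,4.3,0],[0,0,-18]],[[1.1,5.7,0],[0,0,-24]],[[1.8,7,0],[0,0,-30]],[[2.6,8.2,0],[0,0,-36]],[[3.5,9.4,0],[0,0,-42]],[[4.5,10.4,0],[0,0,-48]],[[5.7,11.3,0],[0,0,-54]],[[6.9,12.1,0],[0,0,-60]]]' && python3 -m crank '[[[0,1.0,0],[0,0,-4]],[[0.1,2.0,0],[0,0,-8]],[[0.3,2.9,0],[0,0,-12]],[[0.5,3.7,0],[0,0,-16]],[[0.8,4.7,0],[0,0,-20]],[[0.9,5,0],[0,0,-21]],[[0.9,5,0],[0,0,-21]],[[0.9,5,0],[0,0,-21]],[[0.9,5,0],[0,0,-21]],[[0.9,5,0],[0,0,-21]]]'; python3 t.py
```

```text
time: 2.6
eef_pos: [0.5667, 0.086, 0.0949]
ee_rot: [-3.141, -0.0, 2.102]
wrist_force: [-1.0, -0.6, -0.2]
opening: 0.3
grasp_force: 0.0
time: 3.43
eef_pos: [0.6376, 0.2067, 0.096]
ee_rot: [-3.141, 0.002, -3.129]
wrist_force: [1.1, -2.1, -1.2]
opening: 0.299
grasp_force: 1.0
time: 4.27
eef_pos: [0.6268, 0.2561, 0.0949]
ee_rot: [-3.142, -0.0, -2.769]
wrist_force: [-1.5, 0.2, -0.0]
opening: 0.298
grasp_force: 0.0
t 4.3 pos [0.6268 0.2561 0.0949] yaw [-180.    -0.  -158.6] F [-1.5  0.2 -0. ] open 0.298 grip 0.0
```

```bash
python3 -m crank '[[[0,0,-2],[0,0,0]],[[0,0,-4],[0,0,0]],[[0,0,-6],[0,0,0]],[[0,0,-8],[0,0,0]],[[0,0,-10],[0,0,0]],[[0,0,-10.5],[0,0,0]],[[0,0,-10.5],[0,0,0]],[[0,0,-10.5],[0,0,0]],[[0,0,-10.5],[0,0,0]],[[0,0,-10.5],[0,0,0]]]' 1; cat > tins.py <<'E'
from h import *
def tins(d,box=(220,110,500,300)):
    out=[]
    for x in blobs(d,.058,.072,box,100):
        if x[1]<400 and max(x[3][1])<24 and x[2][1]>-.34:
            r=ray(d,x[0],.064)[0]; out.append(r.round(4))
    return out
E
python3 - <<'E'
from tins import *
d=cam("top");save(d,"c1",(210,100,470,290),3)
for r in tins(d):print(r)
P=blobs(d,.115,.135,(200,130,310,215),5);print([(x[0],x[1],x[2]) for x in P])
E
```

```text
time: 5.1
eef_pos: [0.6257, 0.2562, 0.1976]
ee_rot: [3.141, -0.003, -2.767]
wrist_force: [0.2, -0.2, 0.3]
opening: 0.999
grasp_force: 0.0
[ 0.6205 -0.2098  0.064 ]
[ 0.6201 -0.316   0.064 ]
[ 0.5333 -0.2888  0.064 ]
[ 0.4279 -0.1992  0.064 ]
[(array([225. , 175.7]), np.int32(38), array([0.6276, 0.2524, 0.1269]))]
```

View pics/c1.png

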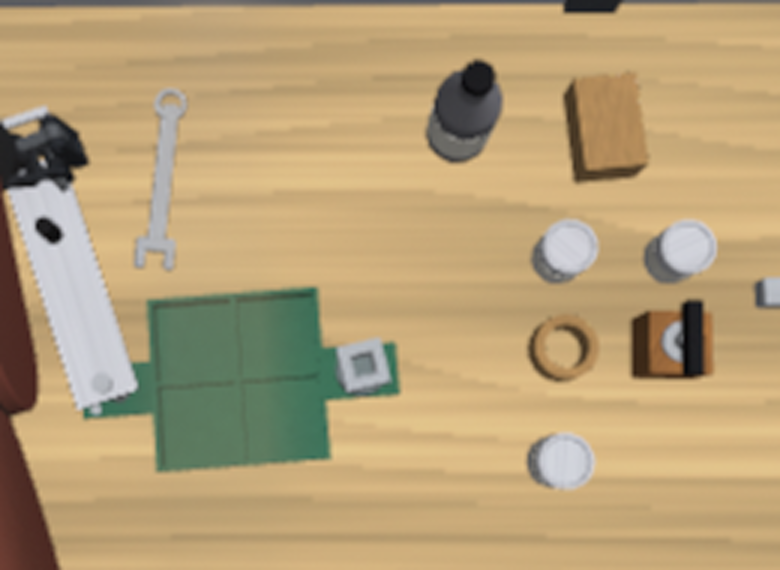

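```bash
python3 -m crank '[[[0,0,0],[0,0,0]],[[0,0,0],[0,0,0]],[[0,0,0],[0,0,0]],[[0,0,0],[0,0,0]],[[0,0,0],[0,0,0]],[[0,0,0],[0,0,0]],[[0,0,0],[0,0,0]],[[0,0,0],[0,0,0]],[[0,0,0],[0,0,0]],[[0,0,0],[0,0,0]]]' | tail -1; python3 - <<'E'
from h import *
d=dict(np.load("top0.npz"))
w=ray(d,[(210+a/3,100+b/3) for a,b in((148,298),(318,288),(330,458),(157,470))],.03);print(w.round(4),w.mean(0),ray(d,(210+363/3,100+365/3),.074),ray(d,(210+102/3,100+383/3),.087))
E
python3 t.py .6205 -.2098 .2 180
```

```text
grasp_force: 0.0
[[0.5804 0.1776 0.03  ]
 [0.5892 0.0188 0.03  ]
 [0.4318 0.0084 0.03  ]
 [0.4213 0.1666 0.03  ]] [0.50565661 0.09282093 0.03      ] [[ 0.512936   -0.02096559  0.074     ]] [[0.4967314 0.2079417 0.087    ]]
t 6.0 pos [0.6267 0.2566 0.2   ] yaw [ 180.     0.  -158.5] F [0.6 0.3 0.2] open 1.0 grip 0.0
([17.64, -43.18, -0.01], [0.0, 0.0, 21.5])
```

Crate centre is confirmed at (0.5057, 0.093). Next is the first tin.

```bash
python3 -m crank '[[[1.5,-3.7,0],[0,0,5]],[[3,-7.4,0],[0,0,10]],[[4.5,-11,0],[0,0,15]],[[6,-14.7,0],[0,0,20]],[[7.5,-18.4,0],[0,0,21.5]],[[9,-22,0],[0,0,21.5]],[[10.5,-25.7,0],[0,0,21.5]],[[12,-29.4,0],[0,0,21.5]],[[13.5,-33,0],[0,0,21.5]],[[15,-36.7,0],[0,0,21.5]]]' 1; python3 t.py .6205 -.2098 .12 180
```

```text
time: 6.82
eef_pos: [0.621, -0.1417, 0.2002]
ee_rot: [-3.142, 0.0, 3.141]
wrist_force: [0.4, -1.0, -0.2]
opening: 0.997
grasp_force: 0.0
t 6.8 pos [ 0.621  -0.1417  0.2002] yaw [-180.    0.  180.] F [ 0.4 -1.  -0.2] open 0.997 grip 0.0
([0.05, -6.81, 8.02], [-0.0, 0.0, -0.0])
```

```bash
python3 -m crank '[[[0.3,-2.5,2],[0,0,0]],[[0.6,-5,4],[0,0,0]],[[0.6,-7,6],[0,0,0]],[[0.6,-7,8],[0,0,0]],[[0.6,-7,8],[0,0,0]],[[0.6,-7,8],[0,0,0]],[[0.6,-7,8],[0,0,0]],[[0.6,-7,8],[0,0,0]],[[0.6,-7,8],[0,0,0]],[[0.6,-7,8],[0,0,0]]]'; python3 t.py .6205 -.2098 .033 180
```

```text
time: 7.65
eef_pos: [0.6162, -0.2095, 0.1215]
ee_rot: [-3.141, 0.002, -3.141]
wrist_force: [0.0, -0.1, 0.2]
opening: 0.999
grasp_force: 0.0
t 7.7 pos [ 0.6162 -0.2095  0.1215] yaw [-1.799e+02  1.000e-01 -1.800e+02] F [ 0.  -0.1  0.2] open 0.999 grip 0.0
([-0.41, -0.02, 8.85], [-0.1, 0.1, 0.0])
```

```bash
python3 -m crank '[[[-0.4,0,2],[0,0,0]],[[-0.4,0,4],[0,0,0]],[[-0.4,0,6],[0,0,0]],[[-0.4,0,7.5],[0,0,0]],[[-0.4,0,8.7],[0,0,0]],[[-0.4,0,8.7],[0,0,0]],[[-0.4,0,8.7],[0,0,0]],[[-0.4,0,8.7],[0,0,0]],[[-0.4,0,8.7],[0,0,0]],[[-0.4,0,8.7],[0,0,0]]]' 1; python3 -m crank '[[[0,0,0],[0,0,0]],[[0,0,0],[0,0,0]],[[0,0,0],[0,0,0]],[[0,0,0],[0,0,0]],[[0,0,0],[0,0,0]],[[0,0,0],[0,0,0]],[[0,0,0],[0,0,0]],[[0,0,-1],[0,0,0]],[[0,0,-2],[0,0,0]],[[0,0,-3],[0,0,0]]]' -1 40; python3 t.py .5475 .057 .15 180
```

```text
time: 8.48
eef_pos: [0.6203, -0.2103, 0.0344]
ee_rot: [-3.141, 0.002, 3.141]
wrist_force: [0.6, -0.4, 0.1]
opening: 1.0
grasp_force: 0.0
time: 9.32
eef_pos: [0.619, -0.2097, 0.0634]
ee_rot: [3.141, -0.001, 3.141]
wrist_force: [0.5, -0.5, -1.9]
opening: 0.545
grasp_force: 41.3
t 9.3 pos [ 0.619  -0.2097  0.0634] yaw [180.  -0. 180.] F [ 0.5 -0.5 -1.9] open 0.545 grip 41.3
([7.18, 26.67, -8.65], [0.0, -0.0, -0.0])
```

```bash
python3 -m crank '[[[0,0,-3.5],[0,0,0]],[[0.5,1,-7],[0,0,0]],[[1.5,4,-8.7],[0,0,0]],[[2.5,8,-8.7],[0,0,0]],[[3.5,12,-8.7],[0,0,0]],[[4.5,16,-8.7],[0,0,0]],[[5.5,20,-8.7],[0,0,0]],[[6.3,23.5,-8.7],[0,0,0]],[[7,26,-8.7],[0,0,0]],[[7.2,26.7,-8.7],[0,0,0]]]'; python3 t.py .5475 .057 .07 180
```

```text
time: 10.15
eef_pos: [0.5463, 0.0612, 0.1509]
ee_rot: [3.14, 0.001, -3.139]
wrist_force: [-0.4, 0.6, -2.3]
opening: 0.542
grasp_force: 41.7
t 10.2 pos [0.5463 0.0612 0.1509] yaw [ 179.9    0.  -179.8] F [-0.4  0.6 -2.3] open 0.542 grip 41.7
([-0.11, -0.44, 8.09], [0.1, 0.0, 0.2])
```

```bash
python3 -m crank '[[[0,0,0],[0,0,0]],[[0,0,2],[0,0,0]],[[0,0,4],[0,0,0]],[[0,0,6],[0,0,0]],[[0,0,8],[0,0,0]],[[0,0,9],[0,0,0]],[[0,0,9.8],[0,0,0]],[[0,0,10.3],[0,0,0]],[[0,0,10.7],[0,0,0]],[[0,0,10.7],[0,0,0]]]'; python3 t.py .5475 .057 .039 180
```

```text
time: 10.98
eef_pos: [0.5477, 0.0569, 0.0429]
ee_rot: [-3.141, 0.0, 3.14]
wrist_force: [-0.2, -0.3, -2.4]
opening: 0.539
grasp_force: 41.7
t 11.0 pos [0.5477 0.0569 0.0429] yaw [-180.     0.   179.9] F [-0.2 -0.3 -2.4] open 0.539 grip 41.7
([0.02, 0.01, 0.39], [-0.0, 0.0, -0.1])
```

```bash
python3 -m crank '[[[0,0,0.1],[0,0,0]],[[0,0,0.2],[0,0,0]],[[0,0,0.3],[0,0,0]],[[0,0,0.35],[0,0,0]],[[0,0,0.35],[0,0,0]],[[0,0,0.35],[0,0,0]],[[0,0,0.35],[0,0,0]],[[0,0,0.35],[0,0,0]],[[0,0,0.35],[0,0,0]],[[0,0,0.35],[0,0,0]]]' ; python3 -m crank '[[[0,0,0],[0,0,0]],[[0,0,0],[0,0,0]],[[0,0,0],[0,0,0]],[[0,0,0],[0,0,0]],[[0,0,-1],[0,0,0]],[[0,0,-3],[0,0,0]],[[0,0,-5],[0,0,0]],[[0,0,-8],[0,0,0]],[[0,0,-11],[0,0,0]],[[0,0,-11],[0,0,0]]]' 0.35; python3 t.py .62 -.316 .15 180
```

```text
time: 11.82
eef_pos: [0.5475, 0.0572, 0.0394]
ee_rot: [3.142, 0.0, 3.141]
wrist_force: [-0.0, 0.0, -1.5]
opening: 0.543
grasp_force: 41.8
time: 12.65
eef_pos: [0.552, 0.0571, 0.1575]
ee_rot: [-3.141, 0.012, 3.141]
wrist_force: [2.5, 0.8, -0.0]
opening: 0.676
grasp_force: 0.0
t 12.7 pos [0.552  0.0571 0.1575] yaw [-180.     0.7  180. ] F [ 2.5  0.8 -0. ] open 0.676 grip 0.0
([-6.82, -37.31, 0.85], [-0.0, 0.7, -0.0])
```

```bash
python3 -m crank '[[[-0.8,-4,0],[0,0,0]],[[-1.6,-8,0],[0,0,0]],[[-2.4,-12,0],[0,0,0]],[[-3.2,-16,0],[0,0,0]],[[-4,-20,0],[0,0,0]],[[-4.8,-24,0],[0,0,0]],[[-5.6,-28,0],[0,0,0]],[[-5.8,-30,0],[0,0,0]],[[-5.8,-30,0],[0,0,0]],[[-5.8,-30,0],[0,0,0]]]' 1; python3 t.py .62 -.316 .12 180; python3 - <<'E'
from tins import *
for r in tins(cam("top")):print(r)
E
```

```text
time: 13.48
eef_pos: [0.605, -0.244, 0.1494]
ee_rot: [3.141, -0.0, 3.138]
wrist_force: [0.7, 0.7, 0.2]
opening: 1.0
grasp_force: 0.0
t 13.5 pos [ 0.605  -0.244   0.1494] yaw [180.   -0.  179.8] F [0.7 0.7 0.2] open 1.0 grip 0.0
([-1.53, -7.19, 2.94], [0.0, -0.0, -0.2])
[0.5498 0.0574 0.064 ]
```

```bash
cat >> tins.py <<'E'
def tscene():
    d=cam("scene");P=cloud(d);m=((P[...,2]>.059)&(P[...,2]<.069)&(P[...,0]>.3)&(P[...,0]<.68)&(P[...,1]<.2)&(P[...,1]>-.4)).astype(np.uint8)
    n,l,st,ce=cv2.connectedComponentsWithStats(m,connectivity=4)
    return [(st[i,4],(P[l==i].min(0)/2+P[l==i].max(0)/2).round(3)) for i in range(1,n) if st[i,4]>30]
E
python3 - <<'E'
from tins import *
for r in tscene():print(r)
E
```

```text
(np.int32(84), array([ 0.429, -0.196,  0.063]))
(np.int32(103), array([ 0.535, -0.304,  0.064]))
(np.int32(94), array([ 0.624, -0.314,  0.062]))
(np.int32(48), array([ 0.518, -0.015,  0.064]))
(np.int32(138), array([0.552, 0.06 , 0.064]))
```

```bash
python3 -m crank '[[[-0.8,-3.6,0],[0,0,0]],[[-1.5,-7.2,0],[0,0,0]],[[-1.5,-7.2,2],[0,0,0]],[[-1.5,-7.2,4],[0,0,0]],[[-1.5,-7.2,6],[0,0,0]],[[-1.5,-7.2,8],[0,0,0]],[[-1.5,-7.2,10],[0,0,0]],[[-1.5,-7.2,11],[0,0,0]],[[-1.5,-7.2,11.6],[0,0,0]],[[-1.5,-7.2,11.6],[0,0,0]]]' 1; python3 -m crank '[[[0,0,0],[0,0,0]],[[0,0,0],[0,0,0]],[[0,0,0],[0,0,0]],[[0,0,0],[0,0,0]],[[0,0,0],[0,0,0]],[[0,0,0],[0,0,0]],[[0,0,0],[0,0,0]],[[0,0,0],[0,0,0]],[[0,0,0],[0,0,0]],[[0,0,0],[0,0,0]]]' -1 40; python3 t.py .5415 .1345 .15 180
```

```text
time: 14.42
eef_pos: [0.6197, -0.3132, 0.0322]
ee_rot: [3.14, -0.002, -3.141]
wrist_force: [-0.1, 0.0, 0.6]
opening: 1.001
grasp_force: 0.0
time: 15.25
eef_pos: [0.6282, -0.316, 0.0462]
ee_rot: [-3.136, 0.016, -3.141]
wrist_force: [-2.3, 12.7, 40.0]
opening: 0.063
grasp_force: 42.8
t 15.2 pos [ 0.6282 -0.316   0.0462] yaw [-179.7    0.9 -180. ] F [-2.3 12.7 40. ] open 0.063 grip 42.8
([8.49, 44.99, -10.77], [-0.3, 0.9, 0.0])
```

```bash
python3 - <<'E'
from tins import *
d=cam("scene");save(d,"s2",(190,140,350,260),4.5)
for r in tscene():print(r)
E
```

```text
(np.int32(83), array([ 0.43 , -0.199,  0.062]))
(np.int32(96), array([ 0.536, -0.305,  0.064]))
(np.int32(54), array([ 0.627, -0.329,  0.064]))
(np.int32(49), array([ 0.516, -0.016,  0.064]))
(np.int32(151), array([0.551, 0.059, 0.064]))
```

View pics/s2.png

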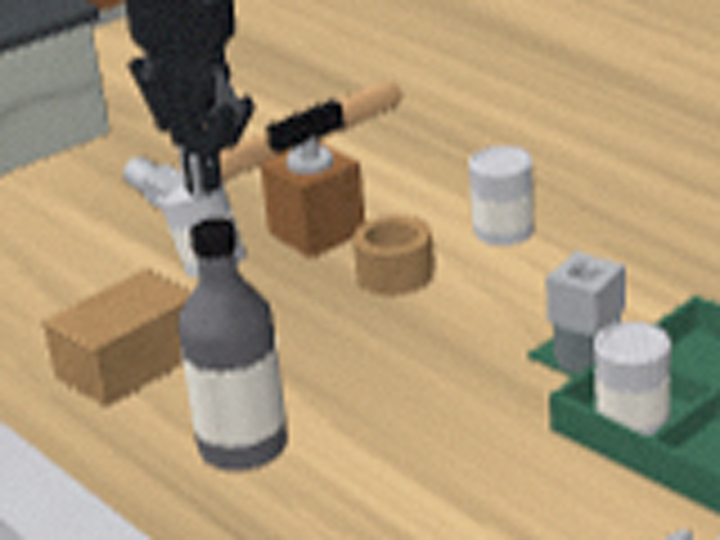

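```bash
python3 -m crank '[[[0,0,-1],[0,0,0]],[[0,0,-2],[0,0,0]],[[0,0,-3],[0,0,0]],[[0,0,-5],[0,0,0]],[[0,0,-7],[0,0,0]],[[0,0,-9],[0,0,0]],[[0,0,-11],[0,0,0]],[[0,0,-13],[0,0,0]],[[0,0,-14],[0,0,0]],[[0,0,-14],[0,0,0]]]' 0;python3 - <<'E'
from tins import *
d=cam("scene");save(d,"s3",(190,140,350,260),4.5)
for r in tscene():print(r)
E
python3 t.py
```

```text
time: 16.18
eef_pos: [0.6215, -0.3161, 0.1768]
ee_rot: [-3.139, 0.004, 3.14]
wrist_force: [-0.1, -0.1, -0.0]
opening: 0.504
grasp_force: 0.0
(np.int32(83), array([ 0.429, -0.197,  0.062]))
(np.int32(91), array([ 0.536, -0.304,  0.064]))
(np.int32(91), array([ 0.623, -0.315,  0.063]))
(np.int32(52), array([ 0.516, -0.016,  0.064]))
(np.int32(158), array([0.552, 0.058, 0.064]))
t 16.3 pos [ 0.6199 -0.3149  0.1728] yaw [180.   -0.  179.9] F [-0.1  0.1 -1.7] open 0.501 grip 0.0
```

View pics/s3.png

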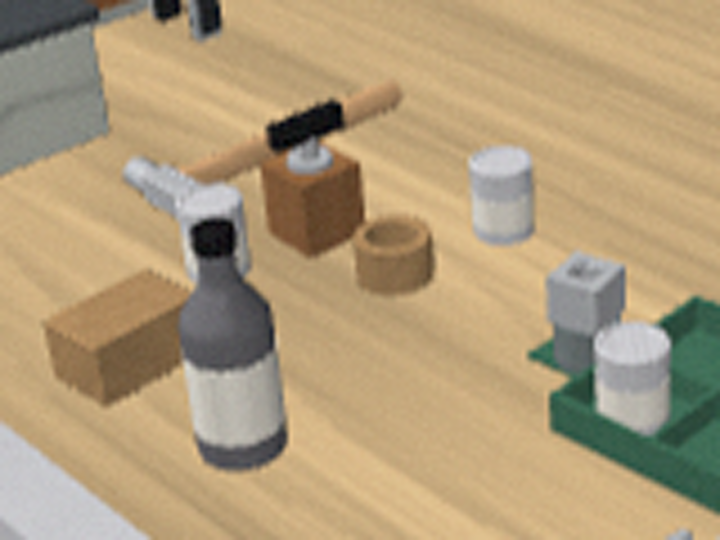

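```bash
python3 -m crank '[[[0,0,0],[0,0,0]],[[0,0,2],[0,0,0]],[[0,0,4],[0,0,0]],[[0,0,6.5],[0,0,0]],[[0,0,9],[0,0,0]],[[0,0,11],[0,0,0]],[[0,0,13],[0,0,0]],[[0,0,14.5],[0,0,0]],[[0,0,15.5],[0,0,0]],[[0,0,15.5],[0,0,0]]]' 1; python3 t.py; python3 -m crank '[[[0,0,0],[0,0,0]],[[0,0,0],[0,0,0]],[[0,0,0],[0,0,0]],[[0,0,0],[0,0,0]],[[0,0,0],[0,0,0]],[[0,0,0],[0,0,0]],[[0,0,0],[0,0,0]],[[0,0,0],[0,0,0]],[[0,0,0],[0,0,0]],[[0,0,0],[0,0,0]]]' -1 40; python3 t.py .5415 .1345 .15 180
```

```text
time: 17.12
eef_pos: [0.6178, -0.3134, 0.0143]
ee_rot: [3.138, -0.005, 3.141]
wrist_force: [-1.0, -0.5, -0.5]
opening: 1.003
grasp_force: 0.0
t 17.1 pos [ 0.6178 -0.3134  0.0143] yaw [179.8  -0.3 179.9] F [-1.  -0.5 -0.5] open 1.003 grip 0.0
time: 17.95
eef_pos: [0.6215, -0.316, 0.0207]
ee_rot: [-3.139, 0.003, 3.141]
wrist_force: [-0.3, -1.6, 6.1]
opening: 0.571
grasp_force: 41.6
t 17.9 pos [ 0.6215 -0.316   0.0207] yaw [-179.9    0.2  179.9] F [-0.3 -1.6  6.1] open 0.571 grip 41.6
([8.0, 45.01, -13.06], [-0.1, 0.2, -0.1])
```

```bash
python3 -m crank '[[[0,0,-2],[0,0,0]],[[0,0,-5],[0,0,0]],[[0,0,-9],[0,0,0]],[[0.7,3,-12],[0,0,0]],[[1.5,7,-13],[0,0,0]],[[2.2,11,-13],[0,0,0]],[[3,15,-13],[0,0,0]],[[3.6,19,-13],[0,0,0]],[[4.3,23,-13],[0,0,0]],[[5,27,-13],[0,0,0]]]'; python3 -m crank '[[[0.7,4,0],[0,0,0]],[[1.4,8,0],[0,0,0]],[[2.1,12,0],[0,0,0]],[[2.6,15,0],[0,0,0]],[[3,17,0],[0,0,0]],[[3,18,0],[0,0,0]],[[3,18,0],[0,0,0]],[[3,18,0],[0,0,0]],[[3,18,0],[0,0,0]],[[3,18,0],[0,0,0]]]'; python3 t.py .5415 .1345 .026 180
```

```text
time: 18.78
eef_pos: [0.5691, -0.0427, 0.148]
ee_rot: [3.141, -0.001, 3.141]
wrist_force: [1.4, 0.5, -3.0]
opening: 0.565
grasp_force: 42.8
time: 19.62
eef_pos: [0.5408, 0.1338, 0.1482]
ee_rot: [-3.141, -0.0, 3.139]
wrist_force: [-0.7, -0.2, -2.4]
opening: 0.569
grasp_force: 42.9
t 19.6 pos [0.5408 0.1338 0.1482] yaw [-180.    -0.   179.9] F [-0.7 -0.2 -2.4] open 0.569 grip 42.9
([-0.07, 0.07, 12.22], [-0.0, -0.0, -0.1])
```

```bash
python3 -m crank '[[[0,0,3],[0,0,0]],[[0,0,6],[0,0,0]],[[0,0,9],[0,0,0]],[[0,0,10.5],[0,0,0]],[[0,0,11.3],[0,0,0]],[[0,0,11.7],[0,0,0]],[[0,0,12],[0,0,0]],[[0,0,12.15],[0,0,0]],[[0,0,12.15],[0,0,0]],[[0,0,12.15],[0,0,0]]]'; python3 t.py; python3 -m crank '[[[0,0,0],[0,0,0]],[[0,0,0],[0,0,0]],[[0,0,0],[0,0,0]],[[0,0,0],[0,0,0]],[[0,0,-1],[0,0,0]],[[0,0,-3],[0,0,0]],[[0,0,-5],[0,0,0]],[[0,0,-8],[0,0,0]],[[0,0,-11],[0,0,0]],[[0,0,-12.5],[0,0,0]]]' 0.35; python3 - <<'E'
from tins import *
for r in tins(cam("top"))+tscene():print(r)
E
python3 t.py .428 -.199 .15 180
```

```text
time: 20.45
eef_pos: [0.5416, 0.1353, 0.0282]
ee_rot: [3.141, 0.002, 3.141]
wrist_force: [-0.8, 0.3, -2.1]
opening: 0.569
grasp_force: 42.7
t 20.4 pos [0.5416 0.1353 0.0282] yaw [1.800e+02 1.000e-01 1.799e+02] F [-0.8  0.3 -2.1] open 0.569 grip 42.7
time: 21.28
eef_pos: [0.5426, 0.1355, 0.157]
ee_rot: [3.141, 0.006, 3.141]
wrist_force: [0.5, -0.0, 0.0]
opening: 0.67
grasp_force: 0.0
[0.5495 0.0572 0.064 ]
[ 0.5336 -0.2904  0.064 ]
[ 0.4279 -0.1992  0.064 ]
(np.int32(105), array([ 0.536, -0.304,  0.064]))
(np.int32(81), array([ 0.43 , -0.199,  0.062]))
(np.int32(51), array([ 0.517, -0.016,  0.064]))
(np.int32(152), array([0.551, 0.059, 0.064]))
(np.int32(165), array([0.544, 0.136, 0.064]))
t 21.4 pos [0.5435 0.1356 0.157 ] yaw [180.    0.5 180. ] F [1.5 0.6 0.6] open 0.673 grip 0.0
([11.53, -33.47, 0.58], [0.0, 0.5, -0.0])
```

```bash
python3 -m crank '[[[1.3,-3.8,0],[0,0,0]],[[2.6,-7.6,0],[0,0,0]],[[3.9,-11.4,0],[0,0,0]],[[5.2,-15.2,0],[0,0,0]],[[6.5,-19,0],[0,0,0]],[[7.8,-22.8,0],[0,0,0]],[[9.1,-26.6,0],[0,0,0]],[[10.4,-30.4,0],[0,0,0]],[[11.4,-33.4,0],[0,0,0]],[[11.4,-33.4,0],[0,0,0]]]' 1; python3 t.py .428 -.199 .018 180; python3 - <<'E'
from tins import *
for r in tscene():print(r)
E
```

```text
time: 22.22
eef_pos: [0.424, -0.2031, 0.1513]
ee_rot: [-3.14, -0.002, 3.136]
wrist_force: [-1.0, 0.4, 0.0]
opening: 1.0
grasp_force: 0.0
t 22.2 pos [ 0.424  -0.2031  0.1513] yaw [-1.799e+02 -1.000e-01  1.797e+02] F [-1.   0.4  0. ] open 1.0 grip 0.0
([-0.42, 0.44, 13.32], [-0.1, -0.1, -0.3])
(np.int32(79), array([ 0.43 , -0.197,  0.063]))
(np.int32(101), array([ 0.535, -0.303,  0.064]))
(np.int32(47), array([ 0.515, -0.015,  0.064]))
(np.int32(148), array([0.552, 0.059, 0.064]))
(np.int32(167), array([0.544, 0.136, 0.064]))
```

```bash
python3 -m crank '[[[0,0,0],[0,0,0]],[[-0.1,0.1,2],[0,0,0]],[[-0.1,0.1,4],[0,0,0]],[[-0.1,0.1,6.5],[0,0,0]],[[-0.1,0.1,9],[0,0,0]],[[-0.1,0.1,11],[0,0,0]],[[-0.1,0.1,12.5],[0,0,0]],[[-0.1,0.1,13.3],[0,0,0]],[[-0.1,0.1,13.3],[0,0,0]],[[-0.1,0.1,13.3],[0,0,0]]]' 1; python3 -m crank '[[[0,0,0],[0,0,0]],[[0,0,0],[0,0,0]],[[0,0,0],[0,0,0]],[[0,0,0],[0,0,0]],[[0,0,0],[0,0,0]],[[0,0,0],[0,0,0]],[[0,0,0],[0,0,0]],[[0,0,-2],[0,0,0]],[[0,0,-5],[0,0,0]],[[0,0,-9],[0,0,0]]]' -1 40; python3 t.py .47 .051 .15 180
```

```text
time: 23.1
eef_pos: [0.4275, -0.1967, 0.0189]
ee_rot: [3.141, -0.001, -3.141]
wrist_force: [-0.1, -0.2, -0.3]
opening: 1.001
grasp_force: 0.0
time: 23.93
eef_pos: [0.4246, -0.196, 0.107]
ee_rot: [3.138, -0.006, 3.14]
wrist_force: [1.2, 0.7, -2.1]
opening: 0.567
grasp_force: 42.7
t 23.9 pos [ 0.4246 -0.196   0.107 ] yaw [179.8  -0.3 179.9] F [ 1.2  0.7 -2.1] open 0.567 grip 42.7
([-4.49, 24.72, -4.22], [0.2, -0.3, -0.1])
```

```bash
python3 -m crank '[[[-0.2,1,-2.5],[0,0,0]],[[-1,4.5,-4],[0,0,0]],[[-1.7,8.5,-4.2],[0,0,0]],[[-2.4,12.5,-4.2],[0,0,0]],[[-3,16.5,-4.2],[0,0,0]],[[-3.6,20,-4.2],[0,0,0]],[[-4.2,23,-4.2],[0,0,0]],[[-4.3,24.7,-4.2],[0,0,0]],[[-4.3,24.7,-4.2],[0,0,0]],[[-4.3,24.7,-4.2],[0,0,0]]]'; python3 t.py .47 .051 .027 180
```

```text
time: 24.77
eef_pos: [0.47, 0.05, 0.1506]
ee_rot: [-3.141, -0.001, -3.14]
wrist_force: [-0.1, -0.2, -1.8]
opening: 0.565
grasp_force: 42.8
t 24.8 pos [0.47   0.05   0.1506] yaw [-180.    -0.  -179.9] F [-0.1 -0.2 -1.8] open 0.565 grip 42.8
([-0.01, 0.1, 12.36], [-0.0, -0.0, 0.1])
```

```bash
python3 -m crank '[[[0,0.1,3],[0,0,0]],[[0,0.1,6],[0,0,0]],[[0,0.1,9],[0,0,0]],[[0,0.1,10.5],[0,0,0]],[[0,0.1,11.3],[0,0,0]],[[0,0.1,11.7],[0,0,0]],[[0,0.1,12.1],[0,0,0]],[[0,0.1,12.3],[0,0,0]],[[0,0.1,12.3],[0,0,0]],[[0,0.1,12.3],[0,0,0]]]'; python3 t.py; python3 -m crank '[[[0,0,0],[0,0,0]],[[0,0,0],[0,0,0]],[[0,0,0],[0,0,0]],[[0,0,0],[0,0,0]],[[0,0,-1],[0,0,0]],[[0,0,-3],[0,0,0]],[[0,0,-5],[0,0,0]],[[0,0,-8],[0,0,0]],[[0,0,-12],[0,0,0]],[[0,0,-16],[0,0,0]]]' 0.35; python3 - <<'E'
from tins import *
d=cam("top");save(d,"c4",(210,100,470,290),3)
for r in tins(d)+tscene():print(r)
P=blobs(d,.115,.135,(200,130,310,215),5);print([(x[0],x[1],ray(d,x[0],.129)) for x in P])
E
python3 t.py
```

```text
time: 25.6
eef_pos: [0.4714, 0.0502, 0.0289]
ee_rot: [-3.141, 0.002, 3.141]
wrist_force: [-0.3, 0.2, -1.8]
opening: 0.569
grasp_force: 42.8
t 25.6 pos [0.4714 0.0502 0.0289] yaw [-1.8e+02  1.0e-01  1.8e+02] F [-0.3  0.2 -1.8] open 0.569 grip 42.8
time: 26.43
eef_pos: [0.4694, 0.0504, 0.1895]
ee_rot: [3.142, -0.002, 3.141]
wrist_force: [1.3, -0.3, 0.1]
opening: 0.681
grasp_force: 0.0
[ 0.533  -0.2904  0.064 ]
(np.int32(105), array([ 0.536, -0.303,  0.064]))
(np.int32(49), array([ 0.516, -0.016,  0.064]))
(np.int32(142), array([0.475, 0.051, 0.064]))
(np.int32(154), array([0.551, 0.06 , 0.064]))
(np.int32(171), array([0.543, 0.136, 0.064]))
[(array([224.9, 175.7]), np.int32(37), array([[0.62714978, 0.25212894, 0.129     ]]))]
t 26.5 pos [0.4753 0.0501 0.1966] yaw [-180.     0.8  180. ] F [0.5 0.4 0.6] open 0.677 grip 0.0
```

View pics/c4.png

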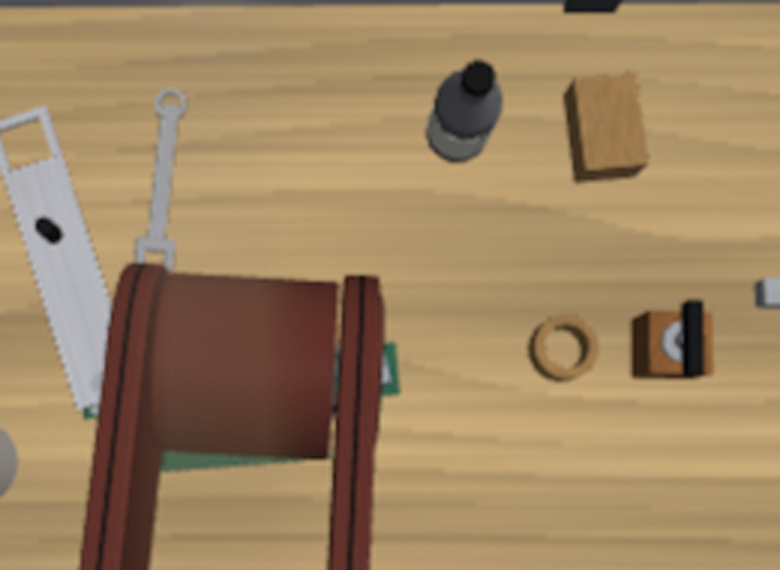

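```bash
python3 t.py .627 .252 .2 -161; python3 - <<'E'
from h import *
from t import rel
H=np.array([.4965,.2075])
for st in (18.9,-41.1):
  f=lambda a:[H[0]+.139*np.cos(a),H[1]+.139*np.sin(a),.095]
  s2=dict(eef_pos=np.array(f(np.radians(st))),ee_rot=np.array([np.pi,0,np.radians(st-180)]))
  for k in range(6,67,6): print(k,rel(s2,f(np.radians(st-k)),st-180-k)[0])
  break
E
```

```text
t 26.5 pos [0.4753 0.0501 0.1966] yaw [-180.     0.8  180. ] F [0.5 0.4 0.6] open 0.677 grip 0.0
([-15.16, 20.2, -0.14], [-0.2, 0.8, -19.0])
6 [0.08, -1.45, -0.0]
12 [0.3, -2.89, -0.0]
18 [0.68, -4.3, -0.0]
24 [1.2, -5.65, -0.0]
30 [1.86, -6.95, -0.0]
36 [2.65, -8.17, -0.0]
42 [3.57, -9.3, -0.0]
48 [4.6, -10.33, -0.0]
54 [5.73, -11.25, -0.0]
60 [6.95, -12.04, -0.0]
66 [8.25, -12.7, -0.0]
```

```bash
python3 -m crank '[[[-2.4,3.2,-0.5],[0,0,-5]],[[-4.8,6.4,-1],[0,0,-10]],[[-7.2,9.6,-1],[0,0,-15]],[[-9.6,12.6,-1],[0,0,-19]],[[-12,15.8,-1],[0,0,-19]],[[-14,18.5,-1],[0,0,-19]],[[-15.6,20.2,-1],[0,0,-19]],[[-15.6,20.2,-1],[0,0,-19]],[[-15.6,20.2,-1],[0,0,-19]],[[-15.6,20.2,-1],[0,0,-19]]]' -0.4 20; python3 t.py .627 .252 .095 -161
```

```text
time: 27.37
eef_pos: [0.626, 0.2516, 0.1976]
ee_rot: [-3.141, -0.001, -2.811]
wrist_force: [0.5, 0.4, 0.1]
opening: 0.301
grasp_force: 0.0
t 27.4 pos [0.626  0.2516 0.1976] yaw [-1.80e+02 -1.00e-01 -1.61e+02] F [0.5 0.4 0.1] open 0.301 grip 0.0
([-0.12, 0.01, 10.26], [-0.0, -0.1, -0.0])
```

```bash
python3 -m crank '[[[-0.1,0,2],[0,0,0]],[[-0.1,0,4],[0,0,0]],[[-0.1,0,5.5],[0,0,0]],[[-0.1,0,7],[0,0,0]],[[-0.1,0,8],[0,0,0]],[[-0.1,0,9],[0,0,0]],[[-0.1,0,9.8],[0,0,0]],[[-0.1,0,10.2],[0,0,0]],[[-0.1,0,10.2],[0,0,0]],[[-0.1,0,10.2],[0,0,0]]]' && python3 -m crank '[[[0.1,-1.45,0],[0,0,6]],[[0.3,-2.9,0],[0,0,12]],[[0.7,-4.3,0],[0,0,18]],[[1.2,-5.7,0],[0,0,24]],[[1.9,-7,0],[0,0,30]],[[2.7,-8.2,0],[0,0,36]],[[3.6,-9.3,0],[0,0,42]],[[4.6,-10.3,0],[0,0,48]],[[5.7,-11.3,0],[0,0,54]],[[7,-12,0],[0,0,60]]]' && python3 -m crank '[[[0.1,-1.2,0],[0,0,5]],[[0.2,-2.4,0],[0,0,10]],[[0.5,-3.6,0],[0,0,15]],[[0.8,-4.8,0],[0,0,20]],[[1.3,-5.9,0],[0,0,25]],[[1.9,-7,0],[0,0,30]],[[2.5,-8,0],[0,0,35]],[[2.9,-8.6,0],[0,0,38]],[[2.9,-8.6,0],[0,0,38]],[[2.9,-8.6,0],[0,0,38]]]'; python3 t.py .5067 .0689 .095 94.2
```

```text
time: 28.2
eef_pos: [0.6278, 0.2525, 0.0963]
ee_rot: [-3.142, 0.0, -2.811]
wrist_force: [0.3, 0.5, 0.3]
opening: 0.307
grasp_force: 0.0
time: 29.03
eef_pos: [0.6015, 0.1159, 0.0972]
ee_rot: [3.139, 0.002, 2.42]
wrist_force: [1.9, 0.9, -0.7]
opening: 0.303
grasp_force: 0.9
time: 29.87
eef_pos: [0.5228, 0.0704, 0.097]
ee_rot: [3.14, 0.0, 1.764]
wrist_force: [0.3, 0.3, 0.8]
opening: 0.298
grasp_force: 0.0
t 29.9 pos [0.5228 0.0704 0.097 ] yaw [179.9   0.  101. ] F [0.3 0.3 0.8] open 0.298 grip 0.0
([0.16, -1.61, 0.19], [0.1, 0.0, 6.8])
```

```bash
python3 -m crank '[[[0,-0.4,0],[0,0,2]],[[0,-0.8,0],[0,0,4]],[[0.1,-1.2,0],[0,0,6]],[[0.1,-1.5,0],[0,0,7]],[[0.1,-1.7,0],[0,0,7]],[[0.1,-1.8,0],[0,0,7]],[[0.1,-1.9,0],[0,0,7]],[[0.1,-2,0],[0,0,7]],[[0.1,-2.1,0],[0,0,7]],[[0.1,-2.1,0],[0,0,7]]]'; python3 t.py;  python3 -m crank '[[[0,-0.1,0],[0,0,0]],[[0,-0.1,0],[0,0,0]],[[0,-0.2,0],[0,0,0]],[[0,-0.2,0],[0,0,0]],[[0,-0.3,0],[0,0,0]],[[0,-0.3,0],[0,0,0]],[[0,-0.4,0],[0,0,0]],[[0,-0.4,0],[0,0,0]],[[0,-0.4,0],[0,0,0]],[[0,-0.4,0],[0,0,0]]]'; python3 t.py
```

```text
time: 30.7
eef_pos: [0.5034, 0.0678, 0.0964]
ee_rot: [3.136, -0.001, 1.64]
wrist_force: [8.5, 2.3, -3.8]
opening: 0.304
grasp_force: 4.3
t 30.7 pos [0.5034 0.0678 0.0964] yaw [179.7  -0.   94. ] F [ 8.5  2.3 -3.8] open 0.304 grip 4.3
time: 31.53
eef_pos: [0.503, 0.0678, 0.0967]
ee_rot: [3.129, -0.001, 1.64]
wrist_force: [22.0, 4.1, -13.8]
opening: 0.299
grasp_force: 11.3
t 31.5 pos [0.503  0.0678 0.0967] yaw [179.3  -0.   94. ] F [ 22.    4.1 -13.8] open 0.299 grip 11.3
```

```bash
python3 -m crank '[[[0,0.4,0],[0,0,0]],[[0,0.8,0],[0,0,0]],[[0,1,0],[0,0,0]],[[0,1,0],[0,0,0]],[[0,1,0],[0,0,0]],[[0,1,-2],[0,0,0]],[[0,1,-4],[0,0,0]],[[0,1,-7],[0,0,0]],[[0,1,-10],[0,0,0]],[[0,1,-12],[0,0,0]]]'; python3 t.py .5337 -.3044 .2 180
```

```text
time: 32.37
eef_pos: [0.5075, 0.0678, 0.2187]
ee_rot: [3.139, 0.0, 1.64]
wrist_force: [0.1, -0.2, 0.2]
opening: 0.299
grasp_force: 0.0
t 32.4 pos [0.5075 0.0678 0.2187] yaw [179.9   0.   94. ] F [ 0.1 -0.2  0.2] open 0.299 grip 0.0
([-37.31, 0.04, 1.89], [0.1, 0.1, -86.0])
```

```bash
python3 -m crank '[[[-4,0,0],[0,0,-7]],[[-8,0,0],[0,0,-14]],[[-12,0,0],[0,0,-21]],[[-16,0,0],[0,0,-28]],[[-20,0,0],[0,0,-35]],[[-20,0,0],[0,0,-42]],[[-20,0,0],[0,0,-49]],[[-20,0,0],[0,0,-56]],[[-20,0,0],[0,0,-63]],[[-20,0,0],[0,0,-70]]]' 1; python3 - <<'E'
from h import *
d=cam("top");P=cloud(d);m=(P[...,2]>.098)&(P[...,2]<.115);k=np.zeros_like(m);k[190:240,430:455]=1
Q=P[m&k];print(len(Q),Q.mean(0),(Q.min(0)+Q.max(0))/2);l=cv2.fitLine(Q[:,:2].astype(np.float32),cv2.DIST_L2,0,.01,.01).ravel();print(np.degrees(np.arctan2(l[1],l[0])))
# by colour: black pixels cast to plane
g=d["image"].max(2);b=(g<45);v,u=np.nonzero(b&k);W=ray(d,np.c_[u,v],.107)[:,:2];print(len(W),W.mean(0),W.min(0),W.max(0));l=cv2.fitLine(W.astype(np.float32),cv2.DIST_L2,0,.01,.01).ravel();print(np.degrees(np.arctan2(l[1],l[0])))
save(d,"c5",(230,150,470,270),3.2)
E
python3 t.py .5337 -.3044 .2 178
```

```text
time: 33.2
eef_pos: [0.5203, -0.1318, 0.2156]
ee_rot: [3.142, -0.001, 2.835]
wrist_force: [0.4, -0.9, -0.1]
opening: 0.999
grasp_force: 0.0
t 33.2 pos [ 0.5203 -0.1317  0.2156] yaw [ 1.800e+02 -1.000e-01  1.629e+02] F [ 0.6 -0.5  0.5] open 1.002 grip 0.0
([-6.36, -16.11, 1.55], [0.0, -0.1, -15.1])<stdin>:3: RuntimeWarning: Mean of empty slice.
  ret = um.true_divide(
Traceback (most recent call last):
ValueError: zero-size array to reduction operation minimum which has no identity
```

```bash
python3 - <<'E'
from h import *
d=dict(np.load("top0.npz"));P=cloud(d);m=(P[...,2]>.098)&(P[...,2]<.115);k=np.zeros_like(m);k[190:240,430:455]=1
Q=P[m&k];print(len(Q),Q.mean(0),(Q.min(0)+Q.max(0))/2);l=cv2.fitLine(Q[:,:2].astype(np.float32),cv2.DIST_L2,0,.01,.01).ravel();print(np.degrees(np.arctan2(l[1],l[0])))
g=d["image"].max(2);b=(g<45);v,u=np.nonzero(b&k);W=ray(d,np.c_[u,v],.107)[:,:2];print(len(W),W.mean(0),W.min(0),W.max(0));l=cv2.fitLine(W.astype(np.float32),cv2.DIST_L2,0,.01,.01).ravel();print(np.degrees(np.arctan2(l[1],l[0])))
d=cam("scene")
save(d,"c5",(230,160,430,270),4)
E
```

```text
149 [ 0.53371179 -0.3043646   0.10621565] [ 0.53413332 -0.30495861  0.10505912]
-2.967118
148 [ 0.53198246 -0.30149553] [ 0.50042158 -0.30957072] [ 0.56256233 -0.29237973]
-3.4782503
```

View pics/c5.png

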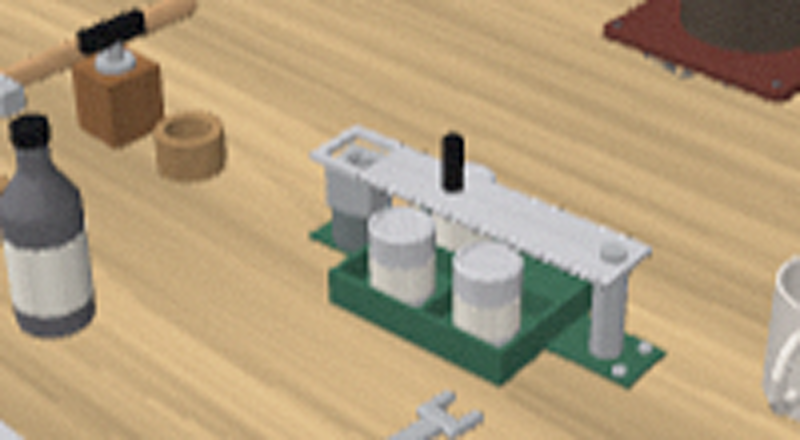

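```bash
python3 t.py .533 -.303 .12 177; python3 -m crank '[[[-2,-4,0],[0,0,-5]],[[-4,-8,0],[0,0,-10]],[[-5.5,-12,0],[0,0,-14]],[[-6.2,-16,0],[0,0,-14]],[[-6.2,-16,2],[0,0,-14]],[[-6.2,-16,5],[0,0,-14]],[[-6.2,-16,8],[0,0,-14]],[[-6.2,-16,9.5],[0,0,-14]],[[-6.2,-16,9.5],[0,0,-14]],[[-6.2,-16,9.5],[0,0,-14]]]' 1; python3 t.py .533 -.303 .076 177
```

```text
t 33.3 pos [ 0.5204 -0.1317  0.2156] yaw [-1.800e+02 -1.000e-01  1.622e+02] F [ 0.6  0.4 -0. ] open 0.999 grip 0.0
([-6.45, -15.93, 9.56], [0.0, -0.1, -14.8])
time: 34.13
eef_pos: [0.53, -0.3024, 0.12]
ee_rot: [3.14, -0.002, 3.071]
wrist_force: [0.7, -0.6, 0.3]
opening: 0.998
grasp_force: 0.0
t 34.1 pos [ 0.53   -0.3024  0.12  ] yaw [ 1.799e+02 -1.000e-01  1.760e+02] F [ 0.7 -0.6  0.3] open 0.998 grip 0.0
([-0.31, -0.05, 4.4], [0.1, -0.1, -1.0])
```

```bash
python3 -m crank '[[[-0.1,0,1],[0,0,-1]],[[-0.2,0,2],[0,0,-1]],[[-0.3,0,3],[0,0,-1]],[[-0.3,0,4],[0,0,-1]],[[-0.3,0,4.4],[0,0,-1]],[[-0.3,0,4.4],[0,0,-1]],[[-0.3,0,4.4],[0,0,-1]],[[-0.3,0,4.4],[0,0,-1]],[[-0.3,0,4.4],[0,0,-1]],[[-0.3,0,4.4],[0,0,-1]]]' 1; python3 -m crank '[[[0,0,0],[0,0,0]],[[0,0,0],[0,0,0]],[[0,0,0],[0,0,0]],[[0,0,0],[0,0,0]],[[0,0,0],[0,0,0]],[[0,0,0],[0,0,0]],[[0,0,0],[0,0,0]],[[0,0,0],[0,0,0]],[[0,0,0],[0,0,0]],[[0,0,0],[0,0,0]]]' -1 60; python3 t.py
```

```text
time: 34.97
eef_pos: [0.5342, -0.3035, 0.0776]
ee_rot: [-3.141, 0.001, 3.091]
wrist_force: [0.3, -0.0, 0.3]
opening: 0.998
grasp_force: 0.0
time: 35.8
eef_pos: [0.5339, -0.3035, 0.0772]
ee_rot: [-3.141, 0.0, 3.091]
wrist_force: [-0.9, -1.8, 1.8]
opening: 0.131
grasp_force: 58.7
t 35.8 pos [ 0.5339 -0.3035  0.0772] yaw [-180.     0.   177.1] F [-0.9 -1.8  1.8] open 0.131 grip 58.7
```

```bash
python3 -m crank '[[[0,0,-1],[0,0,0]],[[0,0,-2],[0,0,0]],[[0,0,-4],[0,0,0]],[[0,0,-6],[0,0,0]],[[0,0,-8],[0,0,0]],[[0,0,-10],[0,0,0]],[[0,0,-12],[0,0,0]],[[0,0,-12.7],[0,0,0]],[[0,0,-12.7],[0,0,0]],[[0,0,-12.7],[0,0,0]]]'; python3 t.py .513 -.0212 .204 193.8
```

```text
time: 36.63
eef_pos: [0.5338, -0.303, 0.2039]
ee_rot: [-3.142, 0.0, 3.091]
wrist_force: [-0.6, 0.1, -2.9]
opening: 0.136
grasp_force: 58.7
t 36.6 pos [ 0.5338 -0.303   0.2039] yaw [-180.     0.   177.1] F [-0.6  0.1 -2.9] open 0.136 grip 58.7
([3.5, 28.04, -0.01], [-0.0, 0.0, -16.7])
```

```bash
python3 -m crank '[[[0.4,3,0],[0,0,-3]],[[0.8,6.5,0],[0,0,-6]],[[1.3,10,0],[0,0,-9]],[[1.7,13.5,0],[0,0,-12]],[[2.1,17,0],[0,0,-15]],[[2.5,20.5,0],[0,0,-16.7]],[[3,24,0],[0,0,-16.7]],[[3.3,26.5,0],[0,0,-16.7]],[[3.5,28,0],[0,0,-16.7]],[[3.5,28,0],[0,0,-16.7]]]';python3 -m crank '[[[0,0,1],[0,0,0]],[[0,0,2],[0,0,0]],[[0,0,3],[0,0,0]],[[0,0,3],[0,0,0]],[[0,0,3],[0,0,0]],[[0,0,3],[0,0,0]],[[0,0,3],[0,0,0]],[[0,0,3],[0,0,0]],[[0,0,3],[0,0,0]],[[0,0,3],[0,0,0]]]'; python3 t.py .513 -.0212 .204 193.8; python3 - <<'E'
from h import *
d=cam("scene");np.savez("s6.npz",**d);u,v=proj(d,[.513,-.021,.1])[0].astype(int);print(u,v)
save(d,"s6",(u-50,v-45,u+50,v+30),8)
d=cam("top");u,v=proj(d,[.513,-.021,.1])[0].astype(int);save(d,"t6",(u-40,v-30,u+40,v+30),8);print(u,v)
E
```

```text
time: 37.47
eef_pos: [0.5113, -0.0184, 0.2018]
ee_rot: [3.139, -0.003, -2.897]
wrist_force: [-0.2, 0.2, -2.3]
opening: 0.137
grasp_force: 58.8
time: 38.3
eef_pos: [0.5132, -0.0219, 0.1743]
ee_rot: [-3.141, 0.001, -2.901]
wrist_force: [-1.3, 0.2, -2.0]
opening: 0.132
grasp_force: 58.8
t 38.3 pos [ 0.5132 -0.0219  0.1743] yaw [-180.     0.  -166.2] F [-1.3  0.2 -2. ] open 0.132 grip 58.8
([0.0, 0.07, -2.97], [-0.0, 0.0, 0.0])
319 192
331 220
```

View pics/s6.png

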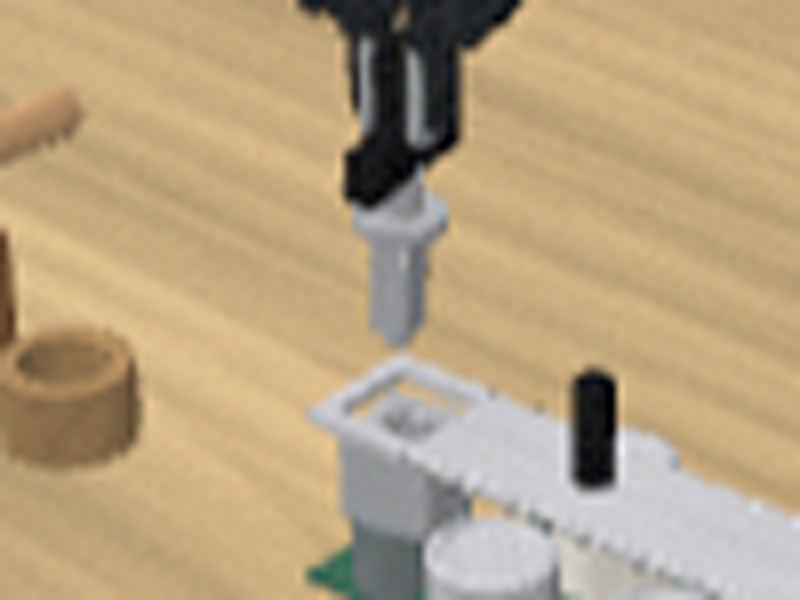

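```bash
python3 - <<'E'
from h import *
d=dict(np.load("s6.npz"))
for X in([.5132,-.0217,.109],[.513,-.0213,.074],[.523,-.0213,.074],[.513,-.0113,.074]):p=proj(d,X)[0];print(X,p,(p-[269,147])*8)
im=d["image"][190:205,308:334].max(2);print(im)
E
```

```text
[0.5132, -0.0217, 0.109] [319.47866934 189.95073336] [403.8293547  343.60586687]
[0.513, -0.0213, 0.074] [319.83493959 199.71184253] [406.67951668 421.69474021]
[0.523, -0.0213, 0.074] [317.568691   200.94275989] [388.54952803 431.54207911]
[0.513, -0.0113, 0.074] [322.13207698 200.85280781] [425.05661584 430.8224625 ]
[[203 204 206 204 204 202 201 203 196 175 164 166 187 202 201 198 199 200
  196 192 186 184 194 194 198 203]
 [198 200 200 206 206 207 206 205 205 203 203 207 204 199 199 199 199 198
  198 197 195 193 183 189 189 194]
 [208 200 198 196 200 206 207 209 204 208 212 210 201 201 204 199 198 203
  199 202 200 196 195 189 190 186]
 [221 218 210 202 199 197 206 206 216 200 183 179 193 204 208 207 203 199
  196 198 200 200 199 197 196 192]
 [221 221 221 217 208 202 204 200 188 162 144 176 185 179 193 202 208 198
  203 199 201 199 202 198 197 198]
 [222 220 218 219 213 215 204 161 150 152 177 209 199 193 187 179 187 190
  203 209 205 202 184 197 201 200]
 [220 219 208 216 200 185 160 151 183 177 181 192 202 207 207 193 186 176
  177 191 201 211 171 197 202 196]
 [213 210 212 20
[... 156 characters left out ...]
88 184 185
  198 201 206 205 204 205 209 206]
 [184 195 204 202 202 214 199 192 176 136 146 138 168 179 171 175 182 195
  195 207 205 202 206 207 208 207]
 [205 193 177 189 199 201 206 205 189 155 123 144 143 151 141 167 193 206
  204 202 201 202 202 203 205 207]
 [225 220 206 173 172 182 197 201 208 199 174 164 155 163 173 200 207 205
  207 206 205 204 205 205 201 206]
 [224 224 230 175 163 166 166 177 194 207 213 198 190 191 202 206 206 206
  208 204 205 209 205 206 203 204]
 [218 225 227 171 150 150 151 160 167 181 191 179 212 214 207 202 205 205
  206 206 205 204 207 208 205 207]
 [216 220 224 181 152 150 150 149 153 164 170 150 186 201 206 213 200 207
  208 206 209 201 204 208 206 211]]
```

```bash
python3 - <<'E'
from h import *
d=dict(np.load("s6.npz"))
hs=cv2.cvtColor(d["image"],cv2.COLOR_RGB2HSV)[...,1]
for r in range(170,192):
    print(r,hs[r,308:330])
for z in(.161,.15,.13,.12,.11):print(z,proj(d,[.5132,-.0217,z])[0])
E
```

```text
170 [ 93  92  97  89  47  77  35  11  26 113  14   3   9  12  62  88  94  98
  92  94  91  95]
171 [ 95  95  98  95  97  77  64  64 116  13   7   9   6  13   4  31  73  94
  94  93  93  92]
172 [94 96 96 93 97  8 13 28  3  8 11  9  2  2  8 14 15 91 97 95 92 94]
173 [ 95  93  93  94 101   6   7   6   7   5   7   7   7   5   6   8  17  92
  94  92  91  92]
174 [94 94 90 93 99  9 12 10  8  9  6  3  3  7  8  7 21 96 96 95 93 93]
175 [91 93 94 95 96 19  8 12  9  6  7  9  7  9  8 11 25 97 95 93 94 97]
176 [93 93 96 98 91 76 34  8  7  8  8  5  5 10 10 19 81 95 94 95 95 95]
177 [91 91 96 93 94 97 89  7 12 11  7 12 10 14 21 76 95 92 94 94 91 96]
178 [98 94 91 92 95 92 99 28  5  7  7  8  7 12 59 94 98 95 94 95 93 93]
179 [ 90  92  92  94  92  89 100  33   7   8   5   6   6  17  54  93  96  95
  97  96  94  92]
180 [96 95 90 92 99 93 97 30  9  5  3  8 11 18 62 96 95 98 91 96 94 95]
181 [93 92 91 94 96 96 98 29 10  7 10 12  7 17 75 94 94 93 95 92 93 96]
182 [96 92 93 94 95 97 96 31 10  7  5 11  7 18 79 94 96 97 93 94 94 93]
183 [94 94 94 94 94 93 99 29  5  5  5 13  6 16 76 94 93 92 97 95 96 92]
184 [93 91 93 91 93 95 99 30 10  5  7 10  4 20 77 94 95 94 94 93 94 96]
185 [93 92 94 96 94 96 99 27  7  8 10  9  9 22 76 94 98 94 93 95 93 95]
186 [95 93 92 95 94 95 96 28 10 13  7  7  9 20 72 94 94 92 95 96 94 94]
187 [ 93  97  98  94  95  94 100  26  12  12  10   9  11  16  85  94  90  94
  93  95  92  94]
188 [ 98  94  95  94  93  96 101  61  32   7  12  13  20  77  94  93  96  90
  94  92  93  98]
189 [90 93 92 93 92 95 96 97 89  7 16 19 71 99 97 91 93 92 93 96 91 94]
190 [ 92  94  93  94  96  93  98  94 101  68  56  38  87  98  98  95  95  94
  95  94  95  90]
191 [ 94  93  92  93  93  94  94  96 100  75  45  36  55  86  97 100  97  93
  97  94  92  95]
0.161 [319.1401536  174.94524168]
0.15 [319.21300299 178.1744592 ]
0.13 [319.34373637 183.96951815]
0.12 [319.40828501 186.83078558]
0.11 [319.47229734 189.66828003]
```

View pics/t6.png

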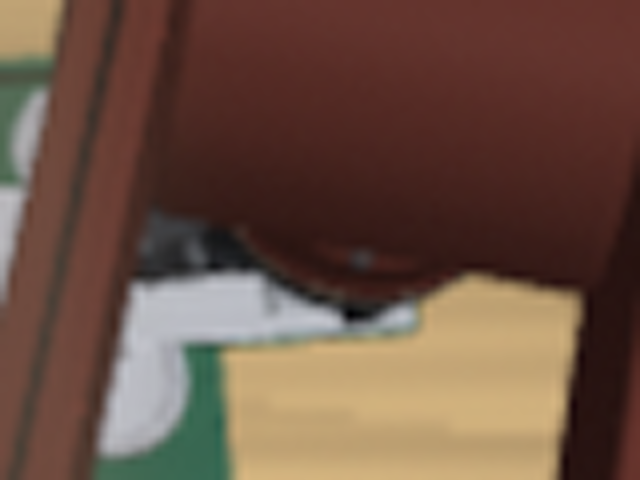

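```bash
python3 -m crank '[[[0.1,0.1,0],[0,0,0]],[[0.2,0.2,0],[0,0,0]],[[0.2,0.22,1],[0,0,0]],[[0.2,0.22,2],[0,0,0]],[[0.2,0.22,2.8],[0,0,0]],[[0.2,0.22,3.3],[0,0,0]],[[0.2,0.22,3.3],[0,0,0]],[[0.2,0.22,3.3],[0,0,0]],[[0.2,0.22,3.3],[0,0,0]],[[0.2,0.22,3.3],[0,0,0]]]';python3 t.py;python3 -m crank '[[[0,0,0.1],[0,0,0]],[[0,0,0.2],[0,0,0]],[[0,0,0.3],[0,0,0]],[[0,0,0.4],[0,0,0]],[[0,0,0.5],[0,0,0]],[[0,0,0.5],[0,0,0]],[[0,0,0.5],[0,0,0]],[[0,0,0.5],[0,0,0]],[[0,0,0.5],[0,0,0]],[[0,0,0.5],[0,0,0]]]';python3 t.py
```

```text
time: 39.23
eef_pos: [0.5109, -0.0202, 0.1414]
ee_rot: [-3.141, 0.001, -2.901]
wrist_force: [-0.9, 0.3, -1.7]
opening: 0.131
grasp_force: 58.9
t 39.2 pos [ 0.5109 -0.0202  0.1414] yaw [-180.     0.  -166.2] F [-0.9  0.3 -1.7] open 0.131 grip 58.9
time: 40.07
eef_pos: [0.5105, -0.0201, 0.1359]
ee_rot: [3.142, 0.0, -2.901]
wrist_force: [0.3, -0.6, -2.5]
opening: 0.13
grasp_force: 58.9
t 40.1 pos [ 0.5105 -0.0201  0.1359] yaw [ 180.     0.  -166.2] F [ 0.3 -0.6 -2.5] open 0.13 grip 58.9
```

```bash
python3 -m crank '[[[0,0,0.1],[0,0,0]],[[0,0,0.2],[0,0,0]],[[0,0,0.3],[0,0,0]],[[0,0,0.4],[0,0,0]],[[0,0,0.5],[0,0,0]],[[0,0,0.5],[0,0,0]],[[0,0,0.5],[0,0,0]],[[0,0,0.5],[0,0,0]],[[0,0,0.5],[0,0,0]],[[0,0,0.5],[0,0,0]]]';python3 t.py;python3 - <<'E'
from rig import ctrl
print(ctrl.sense()["wrist_torque"])
E
```

```text
time: 40.9
eef_pos: [0.5108, -0.0202, 0.1312]
ee_rot: [-3.141, 0.001, -2.901]
wrist_force: [-0.9, -0.3, 2.5]
opening: 0.133
grasp_force: 59.4
t 40.9 pos [ 0.5108 -0.0202  0.1312] yaw [-180.     0.  -166.2] F [-0.9 -0.3  2.5] open 0.133 grip 59.4
[ 0.02020091 -0.00334761 -0.0393057 ]
```

```bash
R(){ python3 -c "
from rig import ctrl;s=ctrl.sense();print(s['eef_pos'].round(4),round(s['ee_rot'][2]*57.3,1),s['wrist_force'].round(1),s['wrist_torque'].round(2))"; }
python3 -m crank '[[[0,0,0],[0,0,1]],[[0,0,0],[0,0,2]],[[0,0,0],[0,0,3]],[[0,0,0],[0,0,4]],[[0,0,0],[0,0,4]],[[0,0,0],[0,0,4]],[[0,0,0],[0,0,4]],[[0,0,0],[0,0,4]],[[0,0,0],[0,0,4]],[[0,0,0],[0,0,4]]]' >/dev/null;R
python3 -m crank '[[[0,0,0],[0,0,1]],[[0,0,0],[0,0,2]],[[0,0,0],[0,0,3]],[[0,0,0],[0,0,4]],[[0,0,0],[0,0,4]],[[0,0,0],[0,0,4]],[[0,0,0],[0,0,4]],[[0,0,0],[0,0,4]],[[0,0,0],[0,0,4]],[[0,0,0],[0,0,4]]]' >/dev/null;R
python3 -m crank '[[[0,0,0],[0,0,-2]],[[0,0,0],[0,0,-4]],[[0,0,0],[0,0,-6]],[[0,0,0],[0,0,-8]],[[0,0,0],[0,0,-10]],[[0,0,0],[0,0,-12]],[[0,0,0],[0,0,-12]],[[0,0,0],[0,0,-12]],[[0,0,0],[0,0,-12]],[[0,0,0],[0,0,-12]]]' >/dev/null;R
python3 -m crank '[[[0,0,0],[0,0,-1]],[[0,0,0],[0,0,-2]],[[0,0,0],[0,0,-3]],[[0,0,0],[0,0,-4]],[[0,0,0],[0,0,-4]],[[0,0,0],[0,0,-4]],[[0,0,0],[0,0,-4]],[[0,0,0],[0,0,-4]],[[0,0,0],[0,0,-4]],[[0,0,0],[0,0,-4]]]' >/dev/null;R
```

```text
[ 0.5107 -0.0201  0.1311] -170.2 [-0.2 -1.2  5.5] [-0.11 -0.04  0.03]
[ 0.5107 -0.0202  0.1311] -174.3 [ 0.6 -0.4  4.7] [-0.14 -0.07  0.05]
[ 0.5106 -0.0199  0.1311] -162.3 [0.1 0.9 6.2] [ 0.1   0.01 -0.04]
[ 0.5106 -0.0198  0.1311] -158.3 [0.2 0.7 5.6] [ 0.09  0.04 -0.02]
```

```bash
R(){ python3 -c "
from rig import ctrl;s=ctrl.sense();print(s['eef_pos'].round(4),round(s['ee_rot'][2]*57.3,1),s['wrist_force'].round(1),s['wrist_torque'].round(2))"; }
python3 -m crank '[[[0,0,-0.1],[0,0,2]],[[0,0,-0.2],[0,0,4]],[[0,0,-0.2],[0,0,6]],[[0,0,-0.2],[0,0,8]],[[0,0,-0.2],[0,0,8]],[[0,0,-0.2],[0,0,8]],[[0,0,-0.2],[0,0,8]],[[0,0,-0.2],[0,0,8]],[[0,0,-0.2],[0,0,8]],[[0,0,-0.2],[0,0,8]]]' >/dev/null;R
python3 -m crank '[[[0.1,0,0],[0,0,0]],[[0.2,0,0],[0,0,0]],[[0.3,0,0],[0,0,0]],[[0.4,0,0],[0,0,0]],[[0.5,0,0],[0,0,0]],[[0.6,0,0],[0,0,0]],[[0.6,0,0],[0,0,0]],[[0.6,0,0],[0,0,0]],[[0.6,0,0],[0,0,0]],[[0.6,0,0],[0,0,0]]]' >/dev/null;R
python3 -m crank '[[[-0.2,0,0],[0,0,0]],[[-0.4,0,0],[0,0,0]],[[-0.6,0,0],[0,0,0]],[[-0.8,0,0],[0,0,0]],[[-1,0,0],[0,0,0]],[[-1.2,0,0],[0,0,0]],[[-1.2,0,0],[0,0,0]],[[-1.2,0,0],[0,0,0]],[[-1.2,0,0],[0,0,0]],[[-1.2,0,0],[0,0,0]]]' >/dev/null;R
python3 -m crank '[[[0.2,0.1,0],[0,0,0]],[[0.4,0.2,0],[0,0,0]],[[0.6,0.3,0],[0,0,0]],[[0.6,0.4,0],[0,0,0]],[[0.6,0.5,0],[0,0,0]],[[0.6,0.6,0],[0,0,0]],[[0.6,0.6,0],[0,0,0]],[[0.6,0.6,0],[0,0,0]],[[0.6,0.6,0],[0,0,0]],[[0.6,0.6,0],[0,0,0]]]' >/dev/null;R
python3 -m crank '[[[0,-0.2,0],[0,0,0]],[[0,-0.4,0],[0,0,0]],[[0,-0.6,0],[0,0,0]],[[0,-0.8,0],[0,0,0]],[[0,-1,0],[0,0,0]],[[0,-1.2,0],[0,0,0]],[[0,-1.2,0],[0,0,0]],[[0,-1.2,0],[0,0,0]],[[0,-1.2,0],[0,0,0]],[[0,-1.2,0],[0,0,0]]]' >/dev/null;R
```

```text
[ 0.5103 -0.0201  0.1327] -166.2 [ 0.5  0.6 -1.1] [ 0.   -0.05  0.01]
[ 0.505  -0.0215  0.1331] -166.2 [ 4.1  0.8 -4. ] [ 0.34 -1.15 -0.02]
[ 0.5162 -0.0187  0.1328] -166.2 [ 0.3  0.7 -1.6] [-0.02  0.02  0.02]
[ 0.5091 -0.0143  0.1329] -166.2 [ 0.7  1.2 -2.3] [ 0.05 -0.02  0.01]
[ 0.5119 -0.0254  0.1331] -166.2 [-1.8  4.9  2.6] [ 1.24  0.37 -0.01]
```

```bash
python3 - <<'E'
from h import *
d=cam("scene");np.savez("s7.npz",**d)
save(d,"s7",(280,145,360,205),10)
for X in([.5119,-.0254,.068],[.5119,-.0254,.075],[.5119,-.0254,.12],[.513,-.0213,.074]):p=proj(d,X)[0];print(X,p,(p-[280,145])*10)
E
```

```text
[0.5119, -0.0254, 0.068] [319.18584576 200.75233238] [391.85845759 557.52332383]
[0.5119, -0.0254, 0.075] [319.14114955 198.83907145] [391.4114955  538.39071454]
[0.5119, -0.0254, 0.12] [318.84759913 186.27338526] [388.47599131 412.73385265]
[0.513, -0.0213, 0.074] [319.83493959 199.71184253] [398.34939585 547.11842526]
```

View pics/s7.png

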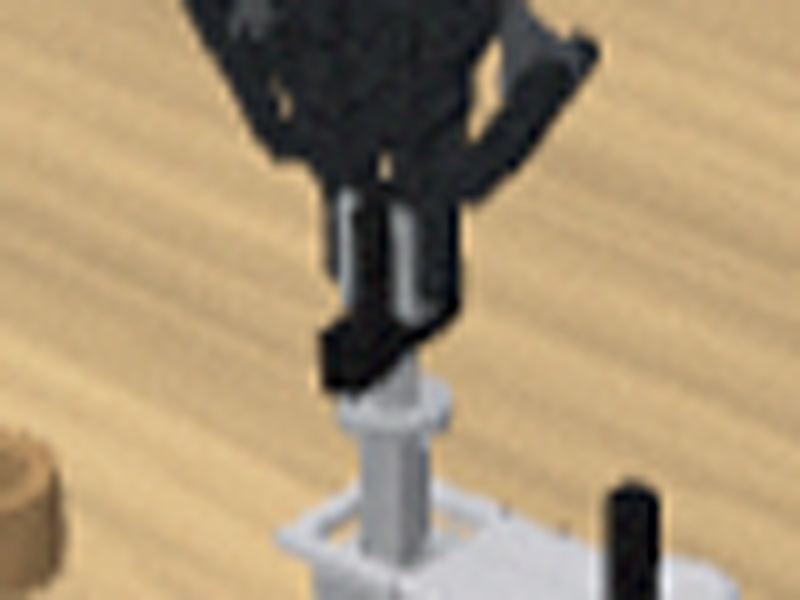

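```bash
R(){ python3 -c "
from rig import ctrl;s=ctrl.sense();print(s['eef_pos'].round(4),round(s['ee_rot'][2]*57.3,1),s['wrist_force'].round(1),s['wrist_torque'].round(2))"; }
python3 -m crank '[[[0,0.2,0],[0,0,0]],[[0,0.4,0],[0,0,0]],[[-0.1,0.6,0],[0,0,0]],[[-0.2,0.8,0],[0,0,0]],[[-0.25,0.85,0],[0,0,0]],[[-0.25,0.85,0],[0,0,0]],[[-0.25,0.85,0],[0,0,0]],[[-0.25,0.85,0],[0,0,0]],[[-0.25,0.85,0],[0,0,0]],[[-0.25,0.85,0],[0,0,0]]]' >/dev/null;R
python3 -m crank '[[[0,0,0.1],[0,0,0]],[[0,0,0.2],[0,0,0]],[[0,0,0.3],[0,0,0]],[[0,0,0.3],[0,0,0]],[[0,0,0.4],[0,0,0]],[[0,0,0.4],[0,0,0]],[[0,0,0.4],[0,0,0]],[[0,0,0.4],[0,0,0]],[[0,0,0.4],[0,0,0]],[[0,0,0.4],[0,0,0]]]' >/dev/null;R
```

```text
[ 0.5124 -0.0172  0.1329] -166.2 [-0.2 -0.  -1. ] [ 0.01  0.03 -0.02]
[ 0.5124 -0.0171  0.129 ] -166.2 [ 0.   0.5 -1.7] [ 0.03  0.01 -0.01]
```

```bash
R(){ python3 -c "
from rig import ctrl;s=ctrl.sense();print(s['eef_pos'].round(4),round(s['ee_rot'][2]*57.3,1),s['wrist_force'].round(1),s['wrist_torque'].round(2))"; }
python3 -m crank '[[[0,0,0.1],[0,0,0]],[[0,0,0.2],[0,0,0]],[[0,0,0.3],[0,0,0]],[[0,0,0.4],[0,0,0]],[[0,0,0.5],[0,0,0]],[[0,0,0.6],[0,0,0]],[[0,0,0.7],[0,0,0]],[[0,0,0.8],[0,0,0]],[[0,0,0.8],[0,0,0]],[[0,0,0.8],[0,0,0]]]' >/dev/null;R
python3 -m crank '[[[0,0,0.1],[0,0,0]],[[0,0,0.2],[0,0,0]],[[0,0,0.3],[0,0,0]],[[0,0,0.4],[0,0,0]],[[0,0,0.5],[0,0,0]],[[0,0,0.6],[0,0,0]],[[0,0,0.7],[0,0,0]],[[0,0,0.8],[0,0,0]],[[0,0,0.8],[0,0,0]],[[0,0,0.8],[0,0,0]]]' >/dev/null;R
```

```text
[ 0.5123 -0.0171  0.1208] -166.2 [-0.   0.4 -0.8] [ 0.04 -0.03 -0.04]
[ 0.5123 -0.0171  0.1128] -166.2 [ 0.4  0.7 -1.6] [-0.03  0.02 -0.01]
```

Going in freely. 10 mm left.

```bash
R(){ python3 -c "
from rig import ctrl;s=ctrl.sense();print(s['eef_pos'].round(4),round(s['ee_rot'][2]*57.3,1),s['wrist_force'].round(1),s['wrist_torque'].round(2))"; }
python3 -m crank '[[[0,0,0.1],[0,0,0]],[[0,0,0.2],[0,0,0]],[[0,0,0.3],[0,0,0]],[[0,0,0.4],[0,0,0]],[[0,0,0.5],[0,0,0]],[[0,0,0.6],[0,0,0]],[[0,0,0.7],[0,0,0]],[[0,0,0.8],[0,0,0]],[[0,0,0.8],[0,0,0]],[[0,0,0.8],[0,0,0]]]' >/dev/null;R
python3 -m crank '[[[0,0,0.05],[0,0,0]],[[0,0,0.1],[0,0,0]],[[0,0,0.15],[0,0,0]],[[0,0,0.2],[0,0,0]],[[0,0,0.25],[0,0,0]],[[0,0,0.3],[0,0,0]],[[0,0,0.3],[0,0,0]],[[0,0,0.3],[0,0,0]],[[0,0,0.3],[0,0,0]],[[0,0,0.3],[0,0,0]]]' >/dev/null;R
```

```text
[ 0.5123 -0.0171  0.1048] -166.2 [ 0.6 -0.3 -2.4] [ 0.    0.   -0.04]
[ 0.5127 -0.0172  0.1024] -166.2 [-1.  -0.9  2.8] [-0.    0.09 -0.03]
```

```bash
python3 -m crank '[[[0,0,0.1],[0,0,0]],[[0,0,0.1],[0,0,0]],[[0,0,0.1],[0,0,0]],[[0,0,0.1],[0,0,0]],[[0,0,0],[0,0,0]],[[0,0,0],[0,0,0]],[[0,0,0],[0,0,0]],[[0,0,0],[0,0,0]],[[0,0,0],[0,0,0]],[[0,0,0],[0,0,0]]]'; python3 -m crank '[[[0,0,0],[0,0,0]],[[0,0,0],[0,0,0]],[[0,0,0],[0,0,0]],[[0,0,0],[0,0,0]],[[0,0,-1],[0,0,0]],[[0,0,-3],[0,0,0]],[[0,0,-6],[0,0,0]],[[0,0,-9],[0,0,0]],[[0,0,-13],[0,0,0]],[[0,0,-15],[0,0,0]]]' -0.1;python3 -m crank '[[[0,-4,0],[0,0,0]],[[0,-8,0],[0,0,0]],[[0,-12,0],[0,0,0]],[[0,-16,0],[0,0,0]],[[0,-20,0],[0,0,0]],[[0,-24,0],[0,0,0]],[[0,-28,0],[0,0,0]],[[0,-30,0],[0,0,0]],[[0,-30,0],[0,0,0]],[[0,-30,0],[0,0,0]]]' >/dev/null; python3 - <<'E'
from tins import *
d=cam("top");save(d,"t8",(210,100,470,290),3)
for x in blobs(d,.115,.145,(240,180,345,250),5):print(x[0],x[1],x[2],ray(d,x[0],.131))
s=cam("scene");save(s,"s8",(200,150,420,290),3.6)
for r in tscene():print(r)
E
```

```text
time: 54.28
eef_pos: [0.5127, -0.0171, 0.1023]
ee_rot: [-3.141, 0.001, -2.901]
wrist_force: [-0.9, 0.7, 5.1]
opening: 0.137
grasp_force: 59.8
time: 55.12
eef_pos: [0.5138, -0.0173, 0.2576]
ee_rot: [-3.139, 0.005, -2.9]
wrist_force: [1.1, 0.1, 0.7]
opening: 0.447
grasp_force: 0.0
[332.4 219.9] 150 [ 0.512  -0.0224  0.1326] [[ 0.51218545 -0.02245283  0.131     ]]
[296.5 222.5] 31 [0.5063 0.0679 0.1288] [[0.50594223 0.06774052 0.131     ]]
(np.int32(128), array([ 0.536, -0.305,  0.062]))
(np.int32(35), array([ 0.531, -0.017,  0.064]))
(np.int32(154), array([0.551, 0.059, 0.064]))
(np.int32(171), array([0.544, 0.135, 0.064]))
```

View pics/t8.png

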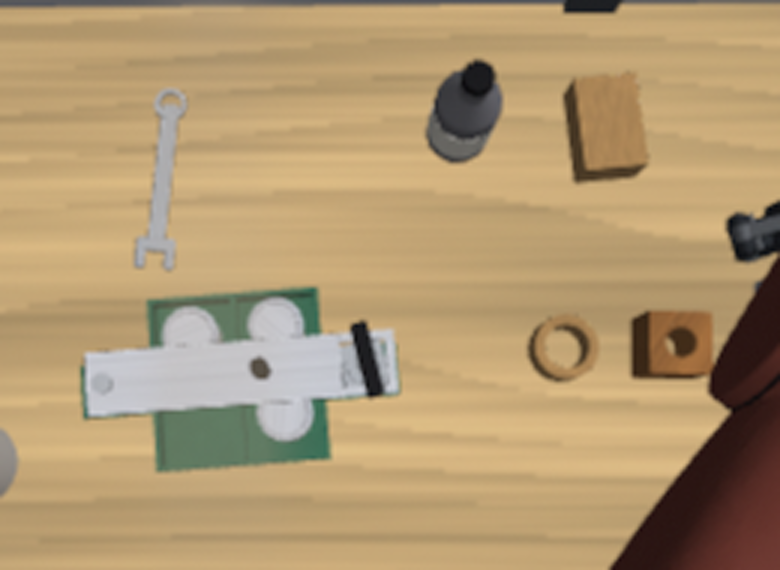

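View pics/s8.png

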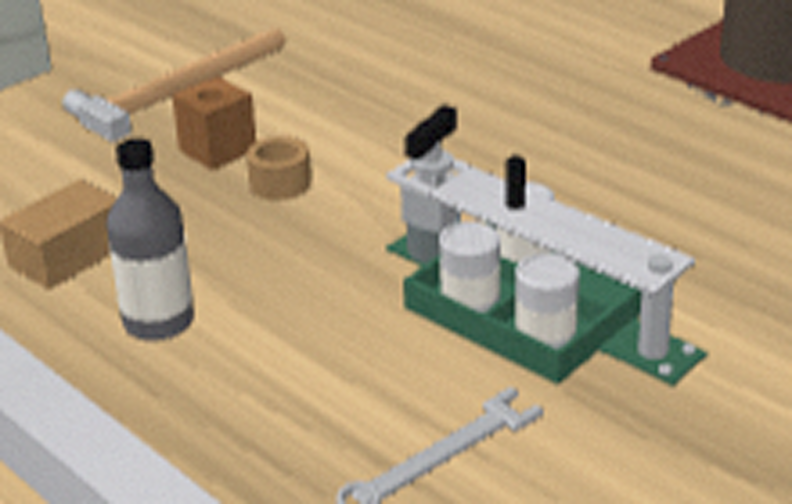

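The top view shows the key in the lock at about (365,358), with its handle top at 133 mm, so it is fully seated. The bar is across the crate and three tins stand in three cells. The scene view confirms this, and the other things on the bench have not moved.

```bash
python3 -c "
from rig import ctrl;print(ctrl.finish_job())"
```

```text
the job is handed in; nothing more can be done
None
```

The job is handed in: all three tins present stand upright in separate cells, the bar is home on its stop, and the T-key is seated at the bottom of the lock and released. One tin slipped from the first grasp but stayed standing. I haven't been told the judged result.

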